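# Load the sample-tube reader and close it up

## Task

Get the tube reader ready for a run: first swing its shutter lever fully over to the stop on the side away from the lid, then lay every sample tube from the mat flat in the reader's channels, one to a channel, with all caps pointing to the lid's hinge. When all are in, shut the lid fully without slamming it, and only then swing the lever back to line up with the one long white mark. Leave the other things on the bench where they are.

Things in the scene. Friction and masses are not known exactly. Their poses are not given: they have to be found in the camera images.
- reader: Tube reader: low dark grey instrument, fixed, 415 mm wide, turned at most 9 deg. Origin: at bench height under the centre of its tube bed; x to its back (hinge side, away from the robot), y left. Deck 80 mm above the bench, x -145..100, y -280..135 mm. Bed: four channels along x, parted by five ridges 6 mm high, 16 mm wide at y = -104, -52, 0, 52, 104 mm; end bars 6 mm high at x = +-65..73 mm.
- channel1 (a point): Centre of channel 1 of the bed (1 is the leftmost, +y), on its floor (80 mm above the bench; reader x = 0, y = 78 mm); axes as the reader's.
- channel2 (a point): Centre of channel 2 of the bed (1 is the leftmost, +y), on its floor (80 mm above the bench; reader x = 0, y = 26 mm); axes as the reader's.
- channel3 (a point): Centre of channel 3 of the bed (1 is the leftmost, +y), on its floor (80 mm above the bench; reader x = 0, y = -26 mm); axes as the reader's.
- channel4 (a point): Centre of channel 4 of the bed (1 is the leftmost, +y), on its floor (80 mm above the bench; reader x = 0, y = -78 mm); axes as the reader's.
- lid (a joint): Red lid's angle, rad: 0 shut, 1.6 to 1.8 at the start (open), limit 1.9; its axis lies along reader y through lid_hinge. Stays where left (0.5 N m friction, 0.3 kg). A shell 190 mm from hinge to front edge, 244 mm wide; shut, its rim is at deck height and its flat outer face 40 mm above the deck. Shut it by pushing the outer face from behind near the front edge (beside the grip bar), then down.
- lid_hinge (a point): Mid point of the lid's hinge line: reader x = 95 mm, y = 0, 80 mm above the bench.
- lid_edge (a point): Mid point of the lid's outer face at its free front edge: 190 mm from the hinge along the lid, 40 mm out from the plane of the lid's rim (which contains the hinge line). Moves with the lid.
- lid_grip (a point): Centre of the black grip bar on the lid's outer face, at mid width: 12 mm thick along the lid's length, 60 mm long along y, standing 20 mm out of the face; this point is 165 mm from the hinge, 50 mm out from the rim's plane. Taken by its ends from above, it turns in the grip as the lid swings. Moves with the lid.
- lever (a joint): Steel shutter lever's angle, rad; it lies on the deck right of the lid, turns level about lever_pivot and stays where left (2 N at the knob). 0: at the stop away from the lid, pointing to reader -x turned 0.75 rad towards -y. Growing values swing the knob left, towards the lid (clockwise from above); far stop 1.5. The one long white mark (32 by 5 mm) on the deck is at 0.95; other marks are short.
- lever_pivot (a point): The lever's axis (upright): reader x = 30 mm, y = -200 mm; this point is 115 mm above the bench, level with lever_knob.
- lever_knob (a point): Upper half of the lever's upright round grey knob (18 mm diameter, from 94 to 130 mm above the bench), 70 mm from the pivot; this point is on its axis 115 mm above the bench. Moves with the lever.
- tube1: Closed sample tube: white plastic, round, 25 mm diameter, 105 mm long, about 40 g; the last 26 mm is a black six-sided cap (25 mm across flats), so it hardly rolls. Origin: on its axis at mid length, 12.5 mm above what it lies on; x points along the tube to the cap. On the mat at the start; 2 to 4 tubes are present.
- tube2: Closed sample tube: white plastic, round, 25 mm diameter, 105 mm long, about 40 g; the last 26 mm is a black six-sided cap (25 mm across flats), so it hardly rolls. Origin: on its axis at mid length, 12.5 mm above what it lies on; x points along the tube to the cap. On the mat at the start; 2 to 4 tubes are present.
- tube3: Closed sample tube: white plastic, round, 25 mm diameter, 105 mm long, about 40 g; the last 26 mm is a black six-sided cap (25 mm across flats), so it hardly rolls. Origin: on its axis at mid length, 12.5 mm above what it lies on; x points along the tube to the cap. On the mat at the start; 2 to 4 tubes are present.
- tube4: Closed sample tube: white plastic, round, 25 mm diameter, 105 mm long, about 40 g; the last 26 mm is a black six-sided cap (25 mm across flats), so it hardly rolls. Origin: on its axis at mid length, 12.5 mm above what it lies on; x points along the tube to the cap. On the mat at the start; 2 to 4 tubes are present.
- cap1 (a point): Centre of tube 1's cap: on the axis, 39.5 mm from the tube's origin towards the cap end.
- cap2 (a point): Centre of tube 2's cap: on the axis, 39.5 mm from the tube's origin towards the cap end.
- cap3 (a point): Centre of tube 3's cap: on the axis, 39.5 mm from the tube's origin towards the cap end.
- cap4 (a point): Centre of tube 4's cap: on the axis, 39.5 mm from the tube's origin towards the cap end.
- mat: The thin slate-blue mat on which the tubes lie, 270 by 270 by 3 mm, fixed; origin at the centre of its underside, at bench height.
- bottle: Bystander: brown bottle, 64 mm diameter, 150 mm tall; origin under its centre.
- beaker: Bystander: glass beaker, 72 mm diameter, 85 mm tall; origin under its centre.
- wipes: Bystander: cardboard box of wipes, 110 by 80 by 60 mm; origin under its centre.
There are look-alikes about, which are no part of the job. Leave any blue, green or orange look-alike of the tube1 alone.

How it is judged (in metres and radians):
On the way, in this order (a step that is already met when the one before it is completed fails the run):
1. the shutter lever is swung fully to the stop away from the lid (value of joint lever below 0.07 rad and value of joint lid above 1 rad), for 0.2 s.
2. every tube lies flat in a channel with its cap towards the hinge, the lid still open and the lever still at its stop (x of tube1 in the frame of reader between -0.022 and 0.022 m and y of tube1 in the frame of reader between -0.095 and 0.095 m and z of tube1 in the frame of reader between 0.086 and 0.0975 m and angle between the x axis of each of tube1, tube2, tube3, tube4 and the x axis of reader, either way round below 0.2 rad and x of each of cap1, cap2, cap3, cap4 in the frame of reader above 0.01 m and linear speed of each of tube1, tube2, tube3, tube4 below 0.03 m/s and x of tube2 in the frame of reader between -0.022 and 0.022 m and y of tube2 in the frame of reader between -0.095 and 0.095 m and z of tube2 in the frame of reader between 0.086 and 0.0975 m and x of tube3 in the frame of reader between -0.022 and 0.022 m and y of tube3 in the frame of reader between -0.095 and 0.095 m and z of tube3 in the frame of reader between 0.086 and 0.0975 m and x of tube4 in the frame of reader between -0.022 and 0.022 m and y of tube4 in the frame of reader between -0.095 and 0.095 m and z of tube4 in the frame of reader between 0.086 and 0.0975 m and value of joint lid above 1 rad and value of joint lever below 0.1 rad), for 0.2 s.
3. the lid is shut over the laid tubes, the lever still at its stop (x of tube1 in the frame of reader between -0.022 and 0.022 m and y of tube1 in the frame of reader between -0.095 and 0.095 m and z of tube1 in the frame of reader between 0.086 and 0.0975 m and angle between the x axis of each of tube1, tube2, tube3, tube4 and the x axis of reader, either way round below 0.2 rad and x of each of cap1, cap2, cap3, cap4 in the frame of reader above 0.01 m and linear speed of each of tube1, tube2, tube3, tube4 below 0.03 m/s and x of tube2 in the frame of reader between -0.022 and 0.022 m and y of tube2 in the frame of reader between -0.095 and 0.095 m and z of tube2 in the frame of reader between 0.086 and 0.0975 m and x of tube3 in the frame of reader between -0.022 and 0.022 m and y of tube3 in the frame of reader between -0.095 and 0.095 m and z of tube3 in the frame of reader between 0.086 and 0.0975 m and x of tube4 in the frame of reader between -0.022 and 0.022 m and y of tube4 in the frame of reader between -0.095 and 0.095 m and z of tube4 in the frame of reader between 0.086 and 0.0975 m and value of joint lid below 0.035 rad and value of joint lever below 0.1 rad), for 0.2 s.
At the end, for the whole second after the job is handed in: Every tube present lies on the floor of a channel (within about 5 mm in height), along the channel (0.2 rad) with its cap on the hinge side, at rest; the lid is shut (within 0.035 rad); the lever is at the long mark, 0.95 rad within 0.08 rad (x of tube1 in the frame of reader between -0.022 and 0.022 m and y of tube1 in the frame of reader between -0.095 and 0.095 m and z of tube1 in the frame of reader between 0.086 and 0.0975 m and angle between the x axis of each of tube1, tube2, tube3, tube4 and the x axis of reader, either way round below 0.2 rad and x of each of cap1, cap2, cap3, cap4 in the frame of reader above 0.01 m and linear speed of each of tube1, tube2, tube3, tube4 below 0.03 m/s and x of tube2 in the frame of reader between -0.022 and 0.022 m and y of tube2 in the frame of reader between -0.095 and 0.095 m and z of tube2 in the frame of reader between 0.086 and 0.0975 m and x of tube3 in the frame of reader between -0.022 and 0.022 m and y of tube3 in the frame of reader between -0.095 and 0.095 m and z of tube3 in the frame of reader between 0.086 and 0.0975 m and x of tube4 in the frame of reader between -0.022 and 0.022 m and y of tube4 in the frame of reader between -0.095 and 0.095 m and z of tube4 in the frame of reader between 0.086 and 0.0975 m and value of joint lid below 0.035 rad and value of joint lever between 0.87 and 1.03 rad and velocity of joint lever between -0.05 and 0.05 rad/s); the robot touches nothing.
It fails at once if the lid is slammed (falls or is swung shut faster than 2.5 rad/s) (velocity of joint lid below -2.5 rad/s).
It fails at once if the bottle is pushed away or knocked over (distance of bottle from where it was at the start of the episode above 0.03 m or angle between bottle's own z axis and vertical above 0.4 rad).
It fails at once if the beaker is pushed away or knocked over (distance of beaker from where it was at the start of the episode above 0.03 m or angle between beaker's own z axis and vertical above 0.4 rad).
It fails at once if the wipes is pushed away or knocked over (distance of wipes from where it was at the start of the episode above 0.03 m or angle between wipes's own z axis and vertical above 0.4 rad).
Of tube1, tube2, tube3, tube4 only 2 to 4 are there at a start; the rules pass over those that are not, and their reading is None.
At some moment in a run one of tube1, tube2, tube3, tube4 may be knocked a few centimetres aside while the robot is not near it.
Once in a run the grip may slacken for a moment while it holds something.
It also fails if it takes over 210 s, if anything falls off the work surface, if the arm or the gripper's body presses on something with over 40 N, if the wrist force passes 120 N, or if a joint passes its speed limit or range.

## Robot

A 6-joint arm with a two-finger parallel gripper is mounted at the origin on the work surface. World frame = base frame: x ahead of the robot, y to its left, z up, the work surface at z = 0. Lengths are in mm, angles in rad, forces in N, time in s.
With the tool pointing down it reaches from about 350 to 800 mm from the base axis. Payload 7.3 kg.
Tool frame: the origin (TCP) lies at the very end of the fingers, on their centre line; the grasp point (between the pads) lies 19 mm behind it; x points along the fingers, y is the direction in which the jaws open and shut, and the axes are right-handed (so a half turn about x gives the same grasp; the last joint's range is limited). The gripper opens to 85 mm and grips with 20 to 120 N. Pads are 22 mm wide; open, the fingers measure 114 mm over their backs; the gripper's body (76 mm by 85 mm) begins 54 mm behind the grasp point. The pads swing forward as they close: fully open they stand 13 mm farther back than shut.
Start: joints at [-1.254, 0.342, 1.524, -0, 1.275, -0.146], TCP at [234.413, -469.782, 231.322] pointing down, gripper open.
Joint ranges: [-2.53, 2.53], [-0.77, 2.02], [0.04, 2.7], [-1, 4.14], [0.28, 2.66], [-3.11, 3.11]. Speed limits (rad/s): [2.57, 2.57, 3.14, 3.14, 3.14, 3.14].

## Interface

Orientations are given as a rotation vector (axis times angle).
In Python, from plant import readout, cams, sign_off gives the robot as it stands.
- The arm moves only by the shell command python3 -m inch 'ROWS' [FORCE]. ROWS is JSON, a list of rows, each an object with "dr": the turn, a rotation vector about the tool's x, y, z in degrees, a list of three; "dp": the shift along the tool's x, y, z in mm, a list of three; "grip": the finger opening in mm, from 0 to 85.4. A call has 1 to 20 rows; each row shifts and turns the commanded pose from where the row before left it, along the tool's axes as they then stand; what a row does not reach is not made up. A row lasts 1/10 s, in which the tool goes at most 50 mm and 8.59 degrees, less where a joint would pass 70% of its speed; a pose out of reach is approached as far as the arm can. A call with a gripper value outside its range is refused whole. The fingers move at their own pace and stop on an object; FORCE is the grip in N (left out, the last holds). Time passes only in rows, so rows that do not move let the fingers close. It gives the time, the measured TCP pose, the force and the opening at its end, in the units of the state.
- readout.state(): the state, without advancing time (a new reading comes with each control period).
- cams.grab_frame(name): name is "scene" or "top" or "wrist"; returns a dict with "color" (480x640x3 uint8, red, green, blue), "depth" (480x640 float32, mm along the optical axis (not along the pixel's ray), 0 where there is no reading), "fx", "fy", "cx", "cy" (pixels), "R" (3x3) and "t" (3): a world point X has camera coordinates R X + t. Camera axes: x right, y down, z forward; pixel columns grow to the right and rows downward; lengths in mm; the calibration is good to about 2 mm. The wrist camera is an equidistant fisheye: a pixel r from the principal point sees the ray r / f radians off the axis. A picture is of the moment at which its call begins.
- sign_off(): hands the job in, once; it reports no verdict.
The state is a dict: "time": time; "joint_positions": joint angles; "joint_vel": joint speeds; "tau": joint torques, N m; "tool_pos": TCP position; "orientation": TCP orientation; "contact_force": force on the tool from outside, world axes, zero at the start; "wrist_torque": the same for the moment, N m; "opening": opening from 0.0 (shut) to 1.0 (fully open).
Only numpy, scipy, OpenCV 4.12 (cv2) and the standard library are available. Lean on these libraries where they do the work, as an engineer would, in place of code of your own. Each camera call takes 0.05 s, during which the arm holds its last target.

## Working session

There is one attempt and no reset: what is moved stays moved. The work goes in short steps, Python scripts to look and compute and a shell command to move; the robot and the scene stay as the last step left them, time stands still between calls to the robot, and variables do not carry over. Pictures are saved under pics/ and viewed, and the job is handed in when it is done.

```bash
ls; mkdir -p pics
cat > h.py <<'E'
import numpy as np, cv2, json
from plant import readout, cams
from scipy.spatial.transform import Rotation as Rn
def grab(n,save=None):
    f=cams.grab_frame(n)
    f['R']=np.array(f['R']);f['t']=np.array(f['t'])
    if save: cv2.imwrite('pics/'+save+'.png',cv2.cvtColor(f['color'],cv2.COLOR_RGB2BGR))
    return f
def ray(f,u,v,wrist=False):
    x=(u-f['cx'])/f['fx'];y=(v-f['cy'])/f['fy']
    if wrist:
        r=np.hypot(x,y); s=np.sin(r)/r if r>1e-9 else 1; d=np.array([x*s,y*s,np.cos(r)])
    else: d=np.array([x,y,1.])
    return -f['R'].T@f['t'], f['R'].T@d
def onz(f,u,v,z,wrist=False):
    c,d=ray(f,u,v,wrist); return c+d*(z-c[2])/d[2]
def proj(f,P,wrist=False):
    p=f['R']@np.array(P)+f['t']
    if wrist:
        r=np.hypot(p[0],p[1]);th=np.arctan2(r,p[2]);p=np.array([p[0]/r*th,p[1]/r*th,1])
    return f['cx']+f['fx']*p[0]/p[2], f['cy']+f['fy']*p[1]/p[2]
def cloud(f):
    v,u=np.mgrid[0:480,0:640];z=f['depth']
    p=np.stack([(u-f['cx'])/f['fx']*z,(v-f['cy'])/f['fy']*z,z],-1)
    w=(p-f['t'])@f['R']; w[z==0]=np.nan; return w
def st():
    s=readout.state(); R=Rn.from_rotvec(s['orientation']).as_matrix()
    return s,np.array(s['tool_pos']),R
E
python3 - <<'E'
from h import *
np.set_printoptions(precision=3,suppress=True)
for n in ['scene','top','wrist']:
    f=grab(n,n+'0'); print(n,f['fx'],f['cx'],f['cy'],(-f['R'].T@f['t']),f['R'].tolist())
s,p,R=st(); print(s);print(R)
E
```

```text
pics
scene 533.5628220504718 321.8608400852988 239.9312612563674 [1533.17  -998.461 1088.574] [[0.7065285118832634, 0.7075153434768244, -0.015475808246827455], [0.39715939566243186, -0.414515537253634, -0.8188047898079147], [-0.5857319150712834, 0.5723625670151765, -0.5738634119254548]]
top 596.1681480237286 313.1149175438263 232.72397841908125 [ 288.656  -35.076 1543.355] [[-0.015686693971535985, -0.9998574974389539, -0.006237984238186206], [-0.9874257365813831, 0.01647254728958947, -0.15722299425499311], [0.15730334506601162, 0.0036932371850074606, -0.9875434256933409]]
wrist 371.64829954431775 316.4590832922367 235.08414248914346 [ 298.922 -436.067  372.317] [[0.4470599570684866, -0.8945038230436272, -0.0005525814504574689], [-0.8566045799461621, -0.42829621676617635, 0.2877341556350953], [-0.25761597078050874, -0.12816107546410765, -0.9577101598786035]]
{'time': 0.15, 'joint_positions': array([-1.254,  0.343,  1.525, -0.   ,  1.275, -0.146]), 'joint_vel': array([ 0.   , -0.002, -0.002,  0.002, -0.001, -0.001]), 'tau': array([  0.003, -43.391, -24.615,  -0.   ,   0.006,  -0.   ]), 'tool_pos': array([ 234.292, -469.503,  230.799]), 'orientation': array([ 1.964,  0.464, -1.965]), 'contact_force': array([ 0.107,  0.021, -0.534]), 'wrist_torque': array([0.026, 0.005, 0.016]), 'opening': 1.0004384370815853}
[[-0.     0.446 -0.895]
 [ 0.001 -0.895 -0.446]
 [-1.    -0.001 -0.   ]]
```

View pics/top0.png

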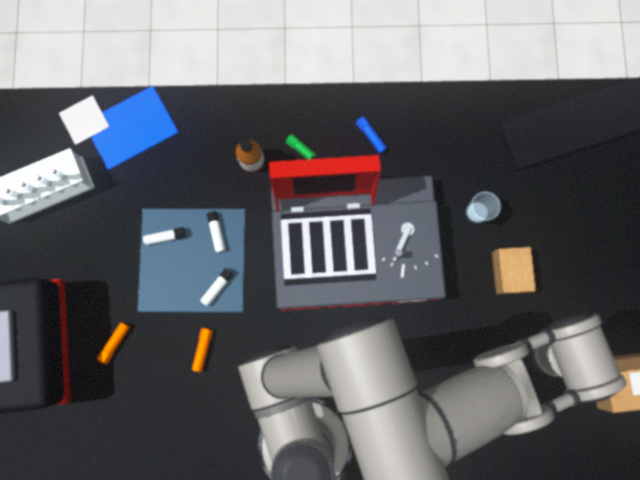

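View pics/scene0.png

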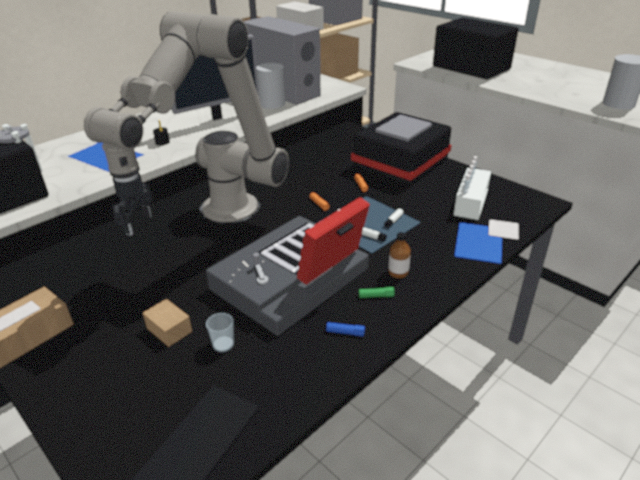

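View pics/wrist0.png

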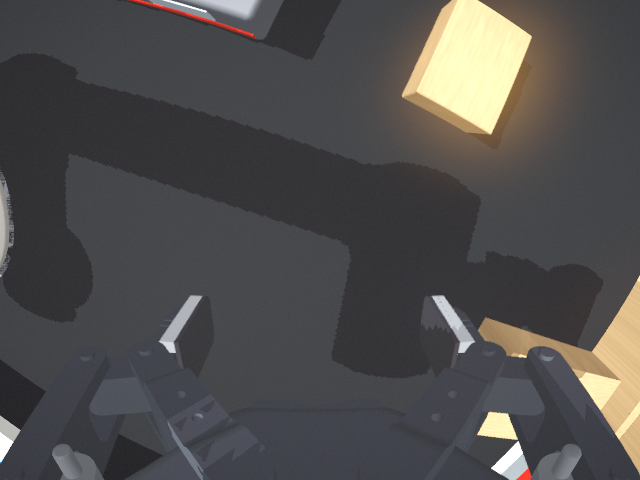

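The top view shows three white tubes on the mat, at (163,236), (217,232) and (215,287). The reader bed is at (328,246), the lever runs from (407,228) to (398,255), and the long mark is near (403,270). Next I'll measure these.

```bash
cat > meas.py <<'E'
from h import *
np.set_printoptions(precision=2,suppress=True)
f=grab('top'); im=f['color'].astype(int); hsv=cv2.cvtColor(f['color'],cv2.COLOR_RGB2HSV)
W=cloud(f)
white=((hsv[...,1]<50)&(hsv[...,2]>150)).astype(np.uint8)
# bed
m=white.copy(); m[:, :270]=0; m[:,385:]=0; m[:200]=0;m[300:]=0
m=cv2.morphologyEx(m,cv2.MORPH_CLOSE,np.ones((25,25)))
n,l,s,c=cv2.connectedComponentsWithStats(m)
k=1+np.argmax(s[1:,4]); cn=cv2.findContours((l==k).astype(np.uint8),0,2)[0][0]
rect=cv2.minAreaRect(cn); print('bed rect',rect, 'depth z med',np.nanmedian(W[...,2][(white>0)&(l==k)]))
P=[onz(f,u,v,86)[:2] for u,v in cv2.boxPoints(rect)]; P=np.array(P); print(P, P.mean(0))
r2=cv2.minAreaRect(np.array([onz(f,*q,86)[:2] for q in cn[:,0]],np.float32)); print('world rect',r2)
# tubes
mat=white.copy(); mat[:,:142]=0; mat[:,243:]=0; mat[:208]=0; mat[310:]=0
n,l,s,c=cv2.connectedComponentsWithStats(mat)
for k in range(1,n):
    if s[k,4]<60: continue
    cn=cv2.findContours((l==k).astype(np.uint8),0,2)[0][0]
    z=np.nanmax(W[...,2][l==k]); r=cv2.minAreaRect(np.array([onz(f,*q,15)[:2] for q in cn[:,0]],np.float32))
    print('tube body',c[k],'z',z,np.nanmedian(W[...,2][l==k]),r)
big=cv2.resize(f['color'][195:320,260:455],None,fx=4,fy=4,interpolation=cv2.INTER_CUBIC)
cv2.imwrite('pics/r1.png',cv2.cvtColor(big,cv2.COLOR_RGB2BGR))
big=cv2.resize(f['color'][200:320,130:255],None,fx=5,fy=5,interpolation=cv2.INTER_CUBIC)
cv2.imwrite('pics/m1.png',cv2.cvtColor(big,cv2.COLOR_RGB2BGR))
print(W[240,255],W[290,360], W[228,407],W[250,399])
E
python3 meas.py
```

```text
bed rect ((331.59808349609375, 240.0363006591797), (71.83255004882812, 102.42984771728516), 86.34777069091797) depth z med 84.70850598442658
[[ 586.03   56.41]
 [ 598.3  -198.78]
 [ 419.01 -203.98]
 [ 407.09   46.38]] [502.61 -74.99]
world rect ((502.5943603515625, -74.74424743652344), (179.27586364746094, 251.61070251464844), 2.7528269290924072)
tube body [216.02 235.76] z 35.20955331653438 25.095493366195058 ((528.5552978515625, 222.8125457763672), (83.3140869140625, 25.033388137817383), 13.275473594665527)
tube body [158.3  236.87] z 34.86450601955201 25.033255124103185 ((527.9365234375, 373.25994873046875), (27.52482032775879, 84.09762573242188), 10.546624183654785)
tube body [212.67 290.56] z 35.89245452307557 24.277077690142917 ((386.72320556640625, 229.95089721679688), (25.542015075683594, 82.74990844726562), 51.2028923034668)
[517.45 122.92   1.97] [ 377.69 -141.79   84.08] [ 527.07 -260.65   96.26] [ 468.2  -233.71  133.2 ]
```

View pics/r1.png

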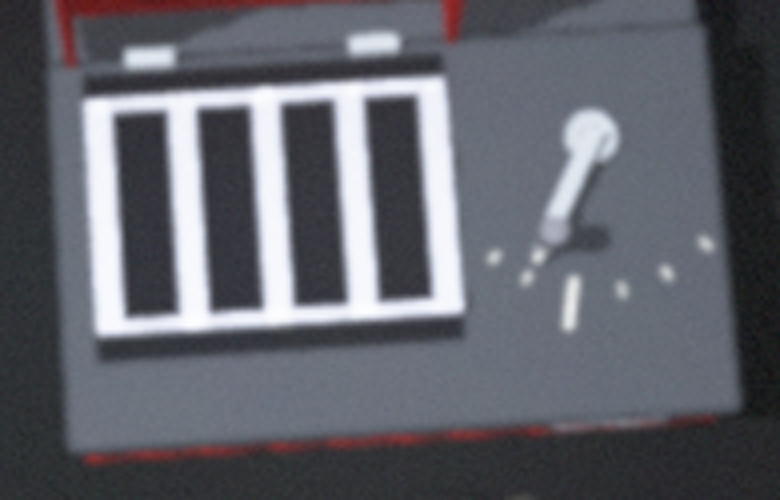

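View pics/m1.png

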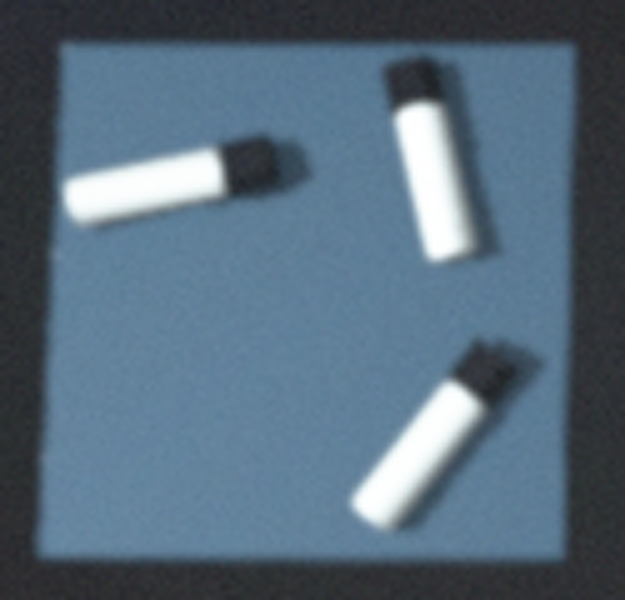

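The enlarged crop shows the bed corners at about (83,100), (443,78), (465,312) and (97,338). The lever pivot is at (590,135), the knob at (553,228), and the long mark runs from (573,278) to (568,330). From these I'll work out the reader frame and cross-check it in the scene camera.

```bash
cat > rd.py <<'E'
from h import *
np.set_printoptions(precision=2,suppress=True)
f=grab('top'); g=grab('scene')
px=np.array([[83,100],[443,78],[465,312],[97,338]])/4+[260,195]-0.4
W=np.array([onz(f,u,v,86)[:2] for u,v in px])
M=np.array([[73,112],[73,-112],[-73,-112],[-73,112.]])
c=W.mean(0);H=(M-M.mean(0)).T@(W-c);U,S,Vt=np.linalg.svd(H);R=(Vt.T@U.T)
th=np.arctan2(R[1,0],R[0,0]);print('reader',c,np.degrees(th)); print('resid',W-(c+M@R.T))
def rw(x,y,z): 
    return np.r_[c+R@[x,y],z]
for n,z,p in [('pivot',94,(590,135)),('knob',130,(553,228)),('mark a',80,(573,278)),('mark b',80,(568,330)),('deck FL',80,(68,455)),('deckFR',80,(742,410))]:
    q=onz(f,*(np.array(p)/4+[260,195]-.4),z)[:2]; print(n,q, R.T@(q-c))
# scene overlay
im=g['color'].copy()
def mk(P,col): 
    u,v=proj(g,P); cv2.circle(im,(int(u*1),int(v)),1,col,-1)
big=cv2.resize(g['color'][190:330,200:420],None,fx=3.6,fy=3.6,interpolation=cv2.INTER_CUBIC)
for m,z in [((73,112),86),((73,-112),86),((-73,-112),86),((-73,112),86),((30,-200),115),((-145,-280),80),((100,-280),80),((-145,135),80)]:
    u,v=proj(g,rw(*m,z)); cv2.circle(big,(int((u-200+.5)*3.6),int((v-190+.5)*3.6)),3,(0,255,0),-1)
cv2.imwrite('pics/s1.png',cv2.cvtColor(big,cv2.COLOR_RGB2BGR))
E
python3 rd.py
```

```text
reader [486.76 -64.81] 2.960718596345798
resid [[ 1.3   0.46]
 [-0.14  0.25]
 [-0.23 -1.18]
 [-0.92  0.48]]
pivot [ 526.56 -261.21] [  29.61 -198.19]
knob [ 464.8  -231.27] [ -30.52 -165.1 ]
mark a [ 439.83 -249.33] [ -56.39 -181.85]
mark b [ 407.86 -245.01] [ -88.1  -175.88]
deck FL [336.61  62.31] [-143.38  134.71]
deckFR [ 357.33 -349.14] [-143.94 -277.26]
```

View pics/s1.png

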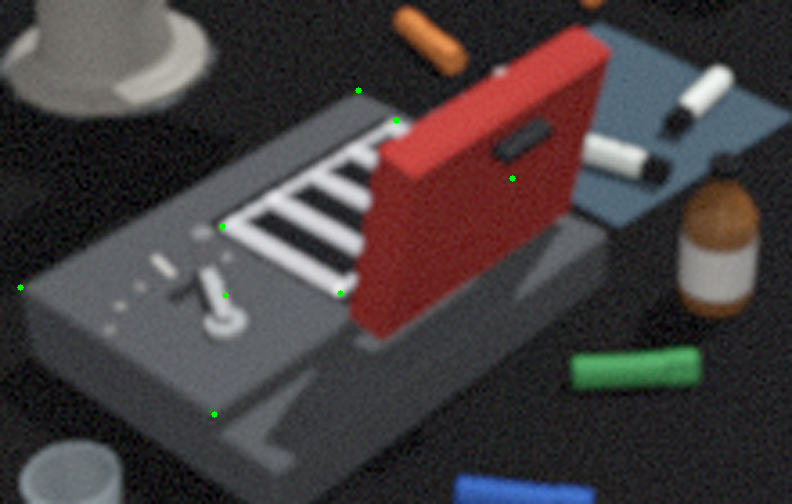

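The frame agrees in both views. The reader is at (486.8, -64.8) mm, turned 2.96°, and the lever is at about 1.27 rad. First I turn the tool so that tool y is reader y and tool z is reader x.

```bash
cat >> h.py <<'E'
RC=np.array([486.8,-64.8]);RT=np.radians(2.96)
RR=np.array([[np.cos(RT),-np.sin(RT)],[np.sin(RT),np.cos(RT)]])
def r2w(x,y): return RC+RR@[x,y]
def w2r(p): return RR.T@(np.array(p)[:2]-RC)
def goto(xy,z,yaw=None):
    s,p,R=st(); y0=np.degrees(np.arctan2(R[1,1],R[0,1]))
    d=R.T@(np.r_[xy,z]-p)
    print('t',round(s['time'],2),'tcp',p.round(1),'rdr',w2r(p).round(1),'yaw',round(y0,2),'open',round(s['opening'],3),'F',np.round(s['contact_force'],1))
    print('dp now axes',d.round(1), 'rot about tool x', None if yaw is None else round((y0-yaw+180)%360-180,2))
E
python3 -m inch '[{"dr":[-8.5,0,0],"grip":50},{"dr":[-8.5,0,0],"grip":50},{"dr":[-8.5,0,0],"grip":50},{"dr":[-8.5,0,0],"grip":50},{"dr":[-8.5,0,0],"grip":50},{"dr":[-8.5,0,0],"grip":50},{"dr":[-8.5,0,0],"grip":50},{"dr":[-8.5,0,0],"grip":50},{"dr":[-8.5,0,0],"grip":50},{"dr":[-8.5,0,0],"grip":50},{"dr":[-8.5,0,0],"grip":50},{"dr":[-8.5,0,0],"grip":50},{"dr":[-8.5,0,0],"grip":50},{"dr":[-8.5,0,0],"grip":50},{"dr":[-8.5,0,0],"grip":50},{"dr":[-8.5,0,0],"grip":50},{"dr":[-8.5,0,0],"grip":50},{"dr":[-8.5,0,0],"grip":50},{"dr":[-3.5,0,0],"grip":50}]' 30
python3 - <<'E'
from h import *
a=1.27
k=r2w(30-70*np.cos(a-.75),-200+70*np.sin(a-.75));print(k,w2r([464.8,-231.3]))
goto([464.8,-231.3],200,92.96)
E
```

```text
[ 464.62535387 -231.38571564] [ -30.56850321 -165.14180758]
t 0.3 tcp [ 234.4 -469.7  231.1] rdr [-273.  -391.3] yaw -63.49 open 0.999 F [ 0.8  0.4 -1.1]
dp now axes [  31.1 -110.4 -312.6] rot about tool x -156.45invalid input at $[0]: expected keys dr, dp, grip
```

```bash
python3 -m inch '[{"dr":[-8.5,0,0],"dp":[0,0,0],"grip":50},{"dr":[-8.5,0,0],"dp":[0,0,0],"grip":50},{"dr":[-8.5,0,0],"dp":[0,0,0],"grip":50},{"dr":[-8.5,0,0],"dp":[0,0,0],"grip":50},{"dr":[-8.5,0,0],"dp":[0,0,0],"grip":50},{"dr":[-8.5,0,0],"dp":[0,0,0],"grip":50},{"dr":[-8.5,0,0],"dp":[0,0,0],"grip":50},{"dr":[-8.5,0,0],"dp":[0,0,0],"grip":50},{"dr":[-8.5,0,0],"dp":[0,0,0],"grip":50},{"dr":[-8.5,0,0],"dp":[0,0,0],"grip":50},{"dr":[-8.5,0,0],"dp":[0,0,0],"grip":50},{"dr":[-8.5,0,0],"dp":[0,0,0],"grip":50},{"dr":[-8.5,0,0],"dp":[0,0,0],"grip":50},{"dr":[-8.5,0,0],"dp":[0,0,0],"grip":50},{"dr":[-8.5,0,0],"dp":[0,0,0],"grip":50},{"dr":[-8.5,0,0],"dp":[0,0,0],"grip":50},{"dr":[-8.5,0,0],"dp":[0,0,0],"grip":50},{"dr":[-8.5,0,0],"dp":[0,0,0],"grip":50},{"dr":[-3.5,0,0],"dp":[0,0,0],"grip":50}]' 30
python3 - <<'E'
from h import *
goto([464.8,-231.3],200,92.96)
E
```

```text
time: 2.2
tool_pos: [234.4, -469.7, 231.2]
orientation: [-0.045, 1.57, 0.045]
contact_force: [-1.0, -0.7, -0.4]
opening: 0.583
t 2.2 tcp [ 234.4 -469.7  231.2] rdr [-273.  -391.3] yaw 93.3 open 0.583 F [-1.  -0.7 -0.4]
dp now axes [ 31.3 224.8 243.7] rot about tool x 0.34
```

```bash
python3 -m inch '[{"dr":[0.3,0,0],"dp":[4,28,30.5],"grip":50},{"dr":[0,0,0],"dp":[4,28,30.5],"grip":50},{"dr":[0,0,0],"dp":[4,28,30.5],"grip":50},{"dr":[0,0,0],"dp":[4,28,30.5],"grip":50},{"dr":[0,0,0],"dp":[4,28,30.5],"grip":50},{"dr":[0,0,0],"dp":[4,28,30.5],"grip":50},{"dr":[0,0,0],"dp":[4,28,30.5],"grip":50},{"dr":[0,0,0],"dp":[4,28,30.5],"grip":50},{"dr":[0,0,0],"dp":[0,0,0],"grip":50},{"dr":[0,0,0],"dp":[0,0,0],"grip":50}]' 30
python3 - <<'E'
from h import *
f=grab('wrist','w1'); print(proj(f,[464.8,-231.3,130],True), proj(f,np.r_[r2w(30,-200),94],True))
goto([464.8,-231.3],103,92.96)
E
```

```text
time: 3.2
tool_pos: [467.6, -233.6, 199.0]
orientation: [-0.039, 1.571, 0.039]
contact_force: [-0.2, 0.2, -0.2]
opening: 0.589
(np.float64(319.2882323067098), np.float64(248.18795377899067)) (np.float64(272.4356642964877), np.float64(309.2323713517879))
t 3.25 tcp [ 467.1 -234.4  199.2] rdr [ -28.4 -168.4] yaw 92.76 open 0.589 F [-0.1 -0.2 -0.7]
dp now axes [96.2  3.3 -2.1] rot about tool x -0.2
```

View pics/w1.png

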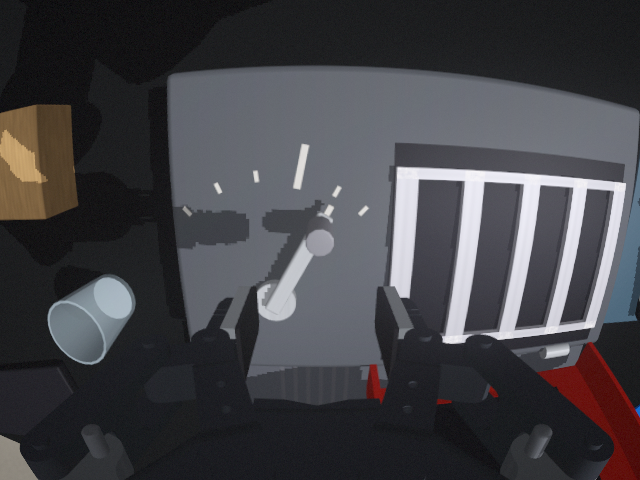

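Wrist view: the knob is at (319,243) against a predicted (319,248), so they agree to about 3 mm. Now I descend and grip it.

```bash
python3 -m inch '[{"dr":[-0.2,0,0],"dp":[24,3,-3],"grip":50},{"dr":[0,0,0],"dp":[24,0,0],"grip":50},{"dr":[0,0,0],"dp":[24,0,0],"grip":50},{"dr":[0,0,0],"dp":[23,0,0],"grip":50},{"dr":[0,0,0],"dp":[0,0,0],"grip":50},{"dr":[0,0,0],"dp":[0,0,0],"grip":5},{"dr":[0,0,0],"dp":[0,0,0],"grip":5},{"dr":[0,0,0],"dp":[0,0,0],"grip":5},{"dr":[0,0,0],"dp":[0,0,0],"grip":5},{"dr":[0,0,0],"dp":[0,0,0],"grip":5},{"dr":[0,0,0],"dp":[0,0,0],"grip":5}]' 30
python3 - <<'E'
from h import *
goto([464.8,-231.3],103,92.96)
for a in np.arange(1.27,-0.1,-.15): print(round(a,2),30-70*np.cos(a-.75),-200+70*np.sin(a-.75))
E
```

```text
time: 4.35
tool_pos: [464.7, -232.2, 105.7]
orientation: [-0.042, 1.569, 0.038]
contact_force: [-1.7, -1.9, 7.3]
opening: 0.194
t 4.35 tcp [ 464.7 -232.2  105.7] rdr [ -30.7 -166. ] yaw 92.92 open 0.194 F [-1.7 -1.9  7.3]
dp now axes [2.7 0.9 0.2] rot about tool x -0.04
1.27 -30.74734257743549 -165.21839035093842
1.12 -35.2629141924224 -174.68691976245265
0.97 -38.31282145314238 -184.72392638433914
0.82 -39.828570017729575 -195.1040006863727
0.67 -39.776119441183354 -205.59402857784207
0.52 -38.15664765037624 -215.95842664746317
0.37 -35.00652449035573 -225.96443285890876
0.22 -30.396494936033292 -235.38733388433926
0.07 -24.430090312564985 -244.01551168129276
-0.08 -17.24130320498874 -251.65519597769736
```

```bash
python3 -m inch '[{"dr":[0,0,0],"dp":[-1,-9.5,-4.5],"grip":5},{"dr":[0,0,0],"dp":[0,-10,-3],"grip":5},{"dr":[0,0,0],"dp":[0,-10.4,-1.5],"grip":5},{"dr":[0,0,0],"dp":[0,-10.5,0],"grip":5},{"dr":[0,0,0],"dp":[0,-10.4,1.6],"grip":5},{"dr":[0,0,0],"dp":[0,-10,3.2],"grip":5},{"dr":[0,0,0],"dp":[0,-9.4,4.6],"grip":5},{"dr":[0,0,0],"dp":[0,-8.6,6],"grip":5},{"dr":[0,0,0],"dp":[0,-7,6],"grip":5},{"dr":[0,0,0],"dp":[0,0,0],"grip":5},{"dr":[0,0,0],"dp":[0,0,0],"grip":5},{"dr":[0,0,0],"dp":[0,0,0],"grip":5}]' 30
python3 - <<'E'
from h import *
goto([464.8,-231.3],103,92.96)
E
```

```text
time: 5.55
tool_pos: [477.2, -313.0, 105.2]
orientation: [-0.035, 1.579, 0.047]
contact_force: [-13.7, 12.0, 12.3]
opening: 0.197
t 5.55 tcp [ 477.2 -313.   105.2] rdr [ -22.4 -247.3] yaw 92.98 open 0.197 F [-13.7  12.   12.3]
dp now axes [ 2.9 82.2 -8.1] rot about tool x 0.02
```

The knob is at reader (-22.4, -247.3), and the stop position should be (-21.2, -247.7), with reaction force felt. Release, lift and check.

```bash
python3 -m inch '[{"dr":[0,0,0],"dp":[0,0,0],"grip":45},{"dr":[0,0,0],"dp":[0,0,0],"grip":45},{"dr":[0,0,0],"dp":[0,0,0],"grip":45},{"dr":[0,0,0],"dp":[-30,0,0],"grip":45},{"dr":[0,0,0],"dp":[-40,0,0],"grip":45},{"dr":[0,0,0],"dp":[-40,0,0],"grip":45},{"dr":[0,0,0],"dp":[-40,0,0],"grip":45},{"dr":[0,0,0],"dp":[0,0,0],"grip":45}]' 30
python3 - <<'E'
from h import *
f=grab('wrist','w2');k=r2w(-21.2,-247.7); print(proj(f,np.r_[k,130],True),proj(f,np.r_[r2w(30,-200),94],True))
f=grab('top')
big=cv2.resize(f['color'][195:320,260:455],None,fx=4,fy=4,interpolation=cv2.INTER_CUBIC)
cv2.imwrite('pics/r2.png',cv2.cvtColor(big,cv2.COLOR_RGB2BGR));print(proj(f,np.r_[k,130]))
E
```

```text
time: 6.35
tool_pos: [483.1, -318.4, 261.7]
orientation: [-0.047, 1.561, 0.033]
contact_force: [0.5, -1.0, -0.7]
opening: 0.529
(np.float64(324.11015789976085), np.float64(218.11401494925894)) (np.float64(376.40779788938625), np.float64(263.61901769760004))
(np.float64(431.9610021778589), np.float64(245.3841903378985))
```

View pics/w2.png

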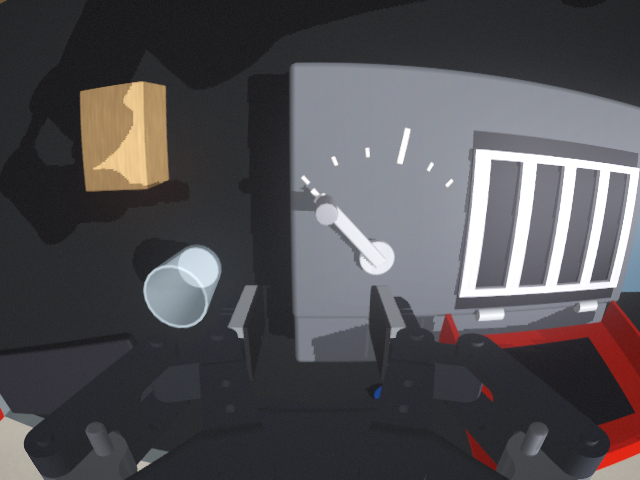

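The lever rests at its stop: the knob is at (327,210), by the first tick. Now I move over the mat.

```bash
python3 -m inch '[{"dr":[0,0,0],"dp":[-3,47.5,-2],"grip":60},{"dr":[0,0,0],"dp":[-3,47.5,-2],"grip":60},{"dr":[0,0,0],"dp":[-3,47.5,-2],"grip":60},{"dr":[0,0,0],"dp":[-3,47.5,-2],"grip":60},{"dr":[0,0,0],"dp":[-3,47.5,-2],"grip":60},{"dr":[0,0,0],"dp":[-3,47.5,-2],"grip":60},{"dr":[0,0,0],"dp":[-3,47.5,-2],"grip":60},{"dr":[0,0,0],"dp":[-3,47.5,-2],"grip":60},{"dr":[0,0,0],"dp":[-3,47.5,-2],"grip":60},{"dr":[0,0,0],"dp":[-3,47.5,-2],"grip":60},{"dr":[0,0,0],"dp":[-3,47.5,-2],"grip":60},{"dr":[0,0,0],"dp":[-3,47.5,-2],"grip":60},{"dr":[0,0,0],"dp":[0,0,0],"grip":60},{"dr":[0,0,0],"dp":[0,0,0],"grip":60}]' 30
python3 - <<'E'
from h import *
f=grab('wrist','w3')
for p in [(541.2,225.8),(530.3,360.5),(396.8,221.8)]: print(np.round(proj(f,[*p,15.5],True)))
goto([396.8,221.8],100,-38.8+90)
E
```

```text
time: 7.85
tool_pos: [427.2, 252.2, 289.6]
orientation: [-0.043, 1.573, 0.041]
contact_force: [-0.5, -0.5, 0.1]
opening: 0.702
[290. 284.]
[399. 281.]
[291. 165.]
t 7.9 tcp [427.5 251.2 289.8] rdr [-42.9 318.6] yaw 92.96 open 0.701 F [-0.2 -0.4  0.2]
dp now axes [190.  -27.5 -31.7] rot about tool x 41.76
```

View pics/w3.png

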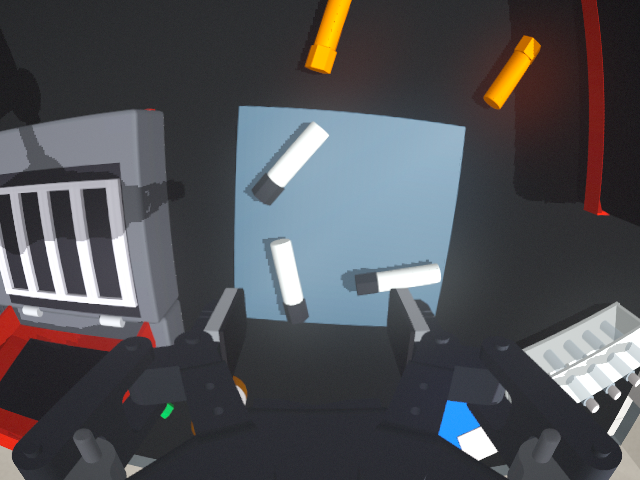

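The wrist view shows tubes at about (288,279), (398,278) and (290,163), within 5 px of the projections from the top view. Next I triangulate between the two cameras.

```bash
cat > tri.py <<'E'
from h import *
np.set_printoptions(precision=1,suppress=True)
def blobs(f,lo,hi,box):
    hsv=cv2.cvtColor(f['color'],cv2.COLOR_RGB2HSV)
    m=((hsv[...,1]<60)&(hsv[...,2]>150)).astype(np.uint8); b=np.zeros_like(m); x0,y0,x1,y1=box; b[y0:y1,x0:x1]=m[y0:y1,x0:x1]
    n,l,s,c=cv2.connectedComponentsWithStats(b); out=[]
    for k in range(1,n):
        if lo<s[k,4]<hi:
            cn=cv2.findContours((l==k).astype(np.uint8),0,2)[0][0]; out.append((cv2.minAreaRect(cn),cn))
    return out
def tubes(zt=15.5,fw=None):
    ft=grab('top'); fw=grab('wrist')
    bt=blobs(ft,60,500,(142,208,243,310)); bw=blobs(fw,300,5000,(235,105,462,325))
    for r,cn in bt:
        c,d=ray(ft,*r[0]); 
        best=None
        for r2,cn2 in bw:
            c2,d2=ray(fw,*r2[0],True)
            A=np.stack([d,-d2],1); t=np.linalg.lstsq(A,c2-c,rcond=None)[0]
            p,q=c+t[0]*d,c2+t[1]*d2; e=np.linalg.norm(p-q)
            if best is None or e<best[0]: best=(e,(p+q)/2,r2,cn2)
        w1=cv2.minAreaRect(np.array([onz(ft,*x,zt)[:2] for x in cn[:,0]],np.float32))
        print('top',w1,'| tri',best[1],'gap',best[0])
    for r2,cn2 in bw:
        print('wrist',cv2.minAreaRect(np.array([onz(fw,*x,zt,True)[:2] for x in cn2[:,0]],np.float32)))
tubes()
E
python3 tri.py
```

```text
top ((556.1859741210938, 372.33935546875), (105.82206726074219, 24.42239761352539), 21.37230110168457) | tri [569.4 396.3 -63.3] gap 5.9782950564912065
top ((540.7846069335938, 396.0236511230469), (108.06437683105469, 38.92465591430664), 1.689671516418457) | tri [543.  390.9  -2.2] gap 19.472517034119868
top ((528.0750122070312, 223.037841796875), (85.22879028320312, 26.095050811767578), 12.96762466430664) | tri [527.6 222.7  10.9] gap 2.9447984715384217
top ((441.96649169921875, 321.5040588378906), (55.990474700927734, 23.351953506469727), 19.273794174194336) | tri [406.7 245.7 317.4] gap 14.055714319214422
top ((386.80084228515625, 230.30911254882812), (26.364572525024414, 83.10945129394531), 51.2028923034668) | tri [385.1 229.4  20.9] gap 2.404904420263938
top ((363.8053283691406, 309.79498291015625), (56.10777282714844, 45.708316802978516), 89.09022521972656) | tri [355.7 242.4 319.7] gap 13.781557071886155
wrist ((384.48199462890625, 228.7404022216797), (26.110036849975586, 82.1269760131836), 51.89216613769531)
wrist ((525.9798583984375, 222.37612915039062), (88.04426574707031, 26.503612518310547), 13.64612865447998)
wrist ((535.4988403320312, 375.40423583984375), (50.76955795288086, 81.5757064819336), 12.173009872436523)
```

```bash
python3 -m inch '[{"dr":[8.3,0,0],"dp":[20,0,0],"grip":50},{"dr":[8.3,0,0],"dp":[20,0,0],"grip":50},{"dr":[8.3,0,0],"dp":[20,0,0],"grip":50},{"dr":[8.3,0,0],"dp":[20,0,0],"grip":50},{"dr":[8.3,0,0],"dp":[20,0,0],"grip":50},{"dr":[0,0,0],"dp":[0,0,0],"grip":50}]' 30
python3 - <<'E'
from h import *
goto([395.9,221.4],60,51.5)
E
```

```text
time: 8.6
tool_pos: [426.9, 249.5, 188.9]
orientation: [0.527, 1.509, -0.533]
contact_force: [-0.2, -0.1, 0.8]
opening: 0.587
t 8.6 tcp [426.9 249.5 188.9] rdr [-43.6 317. ] yaw 51.2 open 0.587 F [-0.2 -0.1  0.8]
dp now axes [129.1 -40.7  -6.2] rot about tool x -0.3
```

```bash
python3 -m inch '[{"dr":[-0.3,0,0],"dp":[32,-20,-3],"grip":50},{"dr":[0,0,0],"dp":[32,-20.7,-3],"grip":50},{"dr":[0,0,0],"dp":[32,0,0],"grip":50},{"dr":[0,0,0],"dp":[0,0,0],"grip":50}]' 30
python3 - <<'E'
from h import *
f=grab('wrist','w4')
goto([395.9,221.4],8,51.5)
print(proj(f,[395.9,221.4,15.5],True))
E
```

```text
time: 9.0
tool_pos: [396.3, 221.7, 93.4]
orientation: [0.519, 1.512, -0.525]
contact_force: [0.2, -0.1, -0.6]
opening: 0.582
t 9.05 tcp [397.9 222.5  95.2] rdr [-73.9 291.5] yaw 51.79 open 0.587 F [ 0.4 -0.6  0.4]
dp now axes [87.2 -2.  -0.8] rot about tool x 0.29
(np.float64(316.25848679715705), np.float64(248.1703868778882))
```

View pics/w4.png

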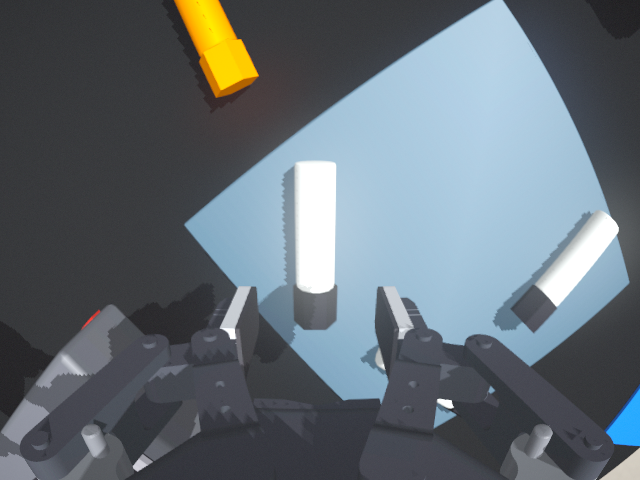

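The tube is centred between the jaws and aligned with them, with its axis at column 316. Descend and grip.

```bash
python3 -m inch '[{"dr":[0,0,0],"dp":[29,-0.5,0],"grip":50},{"dr":[0,0,0],"dp":[29,0,0],"grip":50},{"dr":[0,0,0],"dp":[28,0,0],"grip":50},{"dr":[0,0,0],"dp":[0,0,0],"grip":50},{"dr":[0,0,0],"dp":[0,0,0],"grip":15},{"dr":[0,0,0],"dp":[0,0,0],"grip":15},{"dr":[0,0,0],"dp":[0,0,0],"grip":15},{"dr":[0,0,0],"dp":[0,0,0],"grip":15},{"dr":[0,0,0],"dp":[0,0,0],"grip":15},{"dr":[0,0,0],"dp":[0,0,0],"grip":15}]' 40
python3 - <<'E'
from h import *
goto([395.9,221.4],8,51.5)
E
```

```text
time: 10.05
tool_pos: [399.5, 223.5, 11.5]
orientation: [0.525, 1.503, -0.52]
contact_force: [0.5, -1.0, 6.6]
opening: 0.279
t 10.05 tcp [399.5 223.5  11.5] rdr [-72.3 292.4] yaw 51.74 open 0.279 F [ 0.5 -1.   6.6]
dp now axes [ 3.5 -3.9 -1.5] rot about tool x 0.24
```

```bash
python3 -m inch '[{"dr":[0,0,0],"dp":[-10,0,0],"grip":15},{"dr":[0,0,0],"dp":[-30,0,0],"grip":15},{"dr":[0,0,0],"dp":[-40,0,0],"grip":15},{"dr":[0,0,0],"dp":[-40,0,0],"grip":15},{"dr":[0,0,0],"dp":[-40,0,0],"grip":15},{"dr":[0,0,0],"dp":[0,0,0],"grip":15}]' 40
python3 - <<'E'
from h import *
f=grab('wrist','w5'); grab('scene','s5')
goto(r2w(-3,-78),200,93)
E
```

```text
time: 10.65
tool_pos: [400.5, 224.1, 175.7]
orientation: [0.528, 1.497, -0.516]
contact_force: [0.1, 0.0, -1.0]
opening: 0.271
t 10.75 tcp [398.  223.2 171. ] rdr [-73.8 292.2] yaw 51.74 open 0.269 F [ 1.  -0.2 -0.9]
dp now axes [ -29.1 -231.6  297.3] rot about tool x -41.26
```

View pics/w5.png

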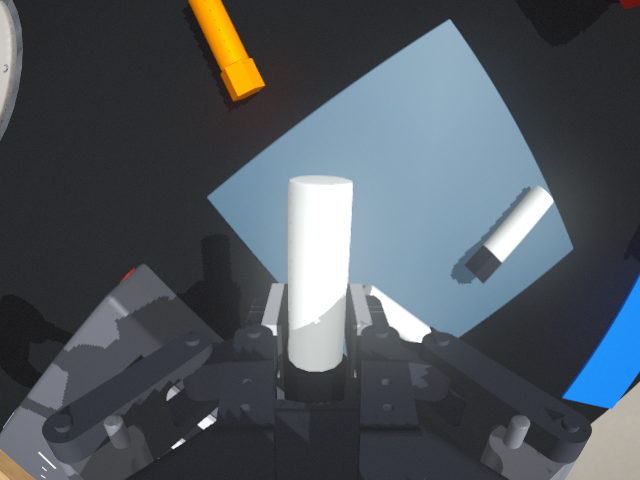

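View pics/s5.png

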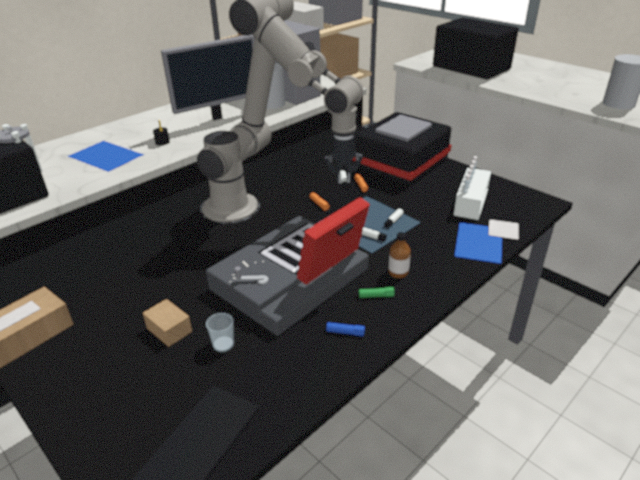

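The tube is held level. Turn to the reader heading.

```bash
python3 -m inch '[{"dr":[-8.2,0,0],"dp":[-8,0,0],"grip":15},{"dr":[-8.2,0,0],"dp":[-8,0,0],"grip":15},{"dr":[-8.2,0,0],"dp":[-8,0,0],"grip":15},{"dr":[-8.2,0,0],"dp":[-8,0,0],"grip":15},{"dr":[-8.2,0,0],"dp":[0,0,0],"grip":15},{"dr":[0,0,0],"dp":[0,0,0],"grip":15}]' 40
python3 - <<'E'
from h import *
goto(r2w(-3,-78),200,93)
E
```

```text
time: 11.35
tool_pos: [396.9, 222.7, 200.4]
orientation: [-0.039, 1.573, 0.038]
contact_force: [-0.3, 0.6, -0.8]
opening: 0.275
t 11.35 tcp [396.9 222.7 200.4] rdr [-74.9 291.8] yaw 92.8 open 0.275 F [-0.3  0.6 -0.8]
dp now axes [   0.5 -369.6   73. ] rot about tool x -0.2
```

```bash
python3 -m inch '[{"dr":[-0.2,0,0],"dp":[0,-41,8],"grip":15},{"dr":[0,0,0],"dp":[0,-41,8],"grip":15},{"dr":[0,0,0],"dp":[0,-41,8],"grip":15},{"dr":[0,0,0],"dp":[0,-41,8],"grip":15},{"dr":[0,0,0],"dp":[0,-41,8],"grip":15},{"dr":[0,0,0],"dp":[0,-41,8],"grip":15},{"dr":[0,0,0],"dp":[0,-41,8],"grip":15},{"dr":[0,0,0],"dp":[0,-41,8],"grip":15},{"dr":[0,0,0],"dp":[0,-41,8],"grip":15},{"dr":[0,0,0],"dp":[0,0,0],"grip":15},{"dr":[0,0,0],"dp":[0,0,0],"grip":15}]' 40
python3 - <<'E'
from h import *
f=grab('wrist','w6')
for y in (-52,-104): print(proj(f,np.r_[r2w(-65,y),86],True),proj(f,np.r_[r2w(65,y),86],True))
goto(r2w(-3,-78),90,93)
E
```

```text
time: 12.45
tool_pos: [487.5, -142.2, 200.0]
orientation: [-0.035, 1.573, 0.037]
contact_force: [-0.8, 0.5, -0.0]
opening: 0.27
(np.float64(351.7382213252754), np.float64(145.27279585891858)) (np.float64(348.16769664969786), np.float64(315.89022398919127))
(np.float64(275.8023123308247), np.float64(145.7426389006555)) (np.float64(281.72360414857485), np.float64(316.15150476289455))
t 12.5 tcp [ 487.4 -141.3  200.3] rdr [ -3.3 -76.5] yaw 92.75 open 0.272 F [ 0.6 -0.7 -0.1]
dp now axes [110.3  -1.7   0.6] rot about tool x -0.25
```

View pics/w6.png

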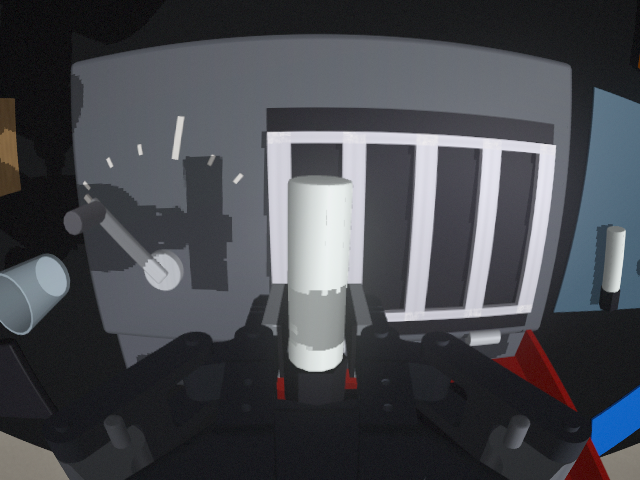

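The tube is centred over channel 4, with ridges at columns 280 and 353 and the tube at 317. Lower it and release.

```bash
python3 -m inch '[{"dr":[0,0,0],"dp":[35,0,0],"grip":15},{"dr":[0,0,0],"dp":[35,0,0],"grip":15},{"dr":[0,0,0],"dp":[25,0,0],"grip":15},{"dr":[0,0,0],"dp":[8,0,0],"grip":15},{"dr":[0,0,0],"dp":[6,0,0],"grip":15},{"dr":[0,0,0],"dp":[0,0,0],"grip":15},{"dr":[0,0,0],"dp":[0,0,0],"grip":15}]' 40
python3 - <<'E'
from h import *
goto(r2w(-3,-78),90,93)
E
```

```text
time: 13.2
tool_pos: [489.0, -141.9, 93.4]
orientation: [-0.041, 1.569, 0.039]
contact_force: [1.0, -0.3, -0.5]
opening: 0.269
t 13.2 tcp [ 489.  -141.9   93.4] rdr [ -1.8 -77.2] yaw 92.92 open 0.269 F [ 1.  -0.3 -0.5]
dp now axes [ 3.4 -0.8 -1.2] rot about tool x -0.08
```

```bash
python3 -m inch '[{"dr":[0,0,0],"dp":[3,0,0],"grip":15},{"dr":[0,0,0],"dp":[0,0,0],"grip":15},{"dr":[0,0,0],"dp":[0,0,0],"grip":40},{"dr":[0,0,0],"dp":[0,0,0],"grip":40},{"dr":[0,0,0],"dp":[0,0,0],"grip":40},{"dr":[0,0,0],"dp":[-40,0,0],"grip":40},{"dr":[0,0,0],"dp":[-40,0,0],"grip":40},{"dr":[0,0,0],"dp":[-40,0,0],"grip":40},{"dr":[0,0,0],"dp":[-10,0,0],"grip":50},{"dr":[0,0,0],"dp":[0,0,0],"grip":50}]' 40
python3 - <<'E'
from h import *
f=grab('wrist','w7');grab('scene','s7')
goto([427,251],200,103)
E
```

```text
time: 14.2
tool_pos: [489.0, -142.2, 220.9]
orientation: [-0.041, 1.567, 0.039]
contact_force: [-0.5, -1.2, -0.7]
opening: 0.585
t 14.3 tcp [ 487.6 -141.7  218.1] rdr [ -3.2 -76.8] yaw 92.91 open 0.59 F [0.4 1.1 0.1]
dp now axes [ 18.5 395.2 -40.5] rot about tool x -10.09
```

View pics/w7.png

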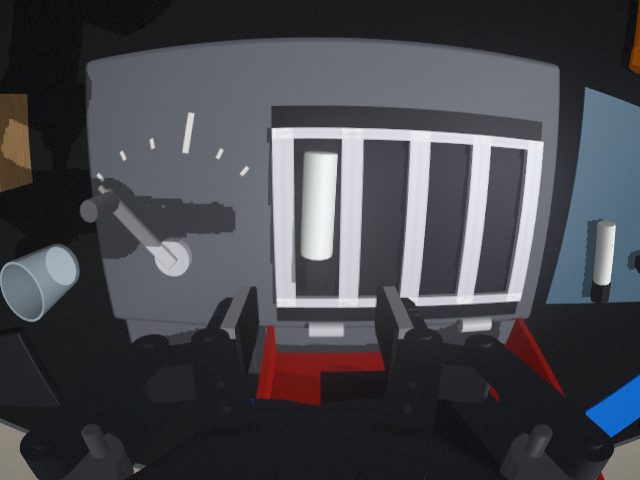

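Tube one lies in channel 4, at (318,205). Next is tube A.

```bash
python3 -m inch '[{"dr":[0,0,0],"dp":[0,47.8,0],"grip":50},{"dr":[0,0,0],"dp":[0,47.8,0],"grip":50},{"dr":[0,0,0],"dp":[0,47.8,0],"grip":50},{"dr":[0,0,0],"dp":[0,47.8,0],"grip":50},{"dr":[0,0,0],"dp":[0,47.8,0],"grip":50},{"dr":[0,0,0],"dp":[0,47.8,0],"grip":50},{"dr":[0,0,0],"dp":[0,47.8,0],"grip":50},{"dr":[0,0,0],"dp":[0,47.8,0],"grip":50},{"dr":[-5,0,0],"dp":[0,0,0],"grip":50},{"dr":[-5.2,0,0],"dp":[0,0,0],"grip":50},{"dr":[0,0,0],"dp":[0,0,0],"grip":50}]' 40
python3 - <<'E'
from h import *
f=grab('wrist','w8')
goto([540.5,225.5],95,103.2)
exec(open('tri.py').read().replace('tubes()\n','',1) if False else '')
from h import *
E
python3 tri.py | grep wrist
```

```text
time: 15.4
tool_pos: [467.7, 240.2, 217.0]
orientation: [-0.182, 1.567, 0.181]
contact_force: [1.3, -0.8, -0.3]
opening: 0.586
t 15.45 tcp [468.  239.9 217.4] rdr [ -3.  305.2] yaw 103.03 open 0.584 F [ 0.8 -0.2  0.8]
dp now axes [122.2 -30.3  67.8] rot about tool x -0.17
wrist ((380.6761779785156, 352.1839294433594), (61.47579574584961, 22.27497100830078), 16.00794219970703)
wrist ((526.5554809570312, 218.78640747070312), (87.60247039794922, 33.92089080810547), 12.135019302368164)
wrist ((539.7858276367188, 372.59063720703125), (59.07161331176758, 87.64601135253906), 12.057281494140625)
```

View pics/w8.png

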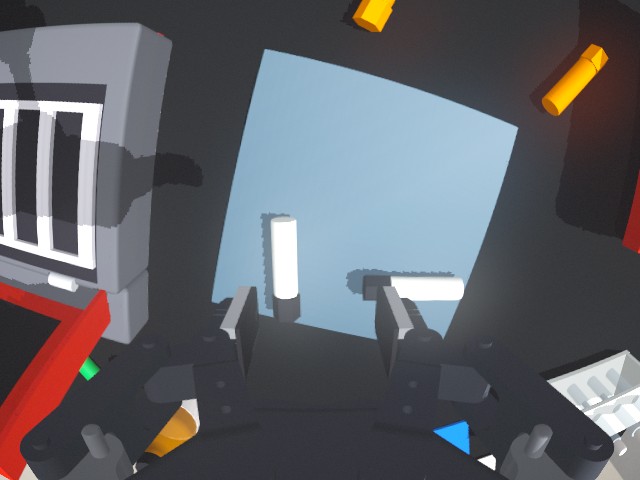

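Tube A has not moved, at (285,258). Move above it.

```bash
python3 -m inch '[{"dr":[-0.2,0,0],"dp":[10,-15,34],"grip":50},{"dr":[0,0,0],"dp":[10,-15,34],"grip":50},{"dr":[0,0,0],"dp":[40,0,0],"grip":50},{"dr":[0,0,0],"dp":[40,0,0],"grip":50},{"dr":[0,0,0],"dp":[20,0,0],"grip":50},{"dr":[0,0,0],"dp":[0,0,0],"grip":50},{"dr":[0,0,0],"dp":[0,0,0],"grip":50}]' 40
python3 - <<'E'
from h import *
f=grab('wrist','w9')
goto([540.5,225.5],8,103.2)
print(proj(f,[540.5,225.5,15.5],True))
E
```

```text
time: 16.25
tool_pos: [542.2, 226.0, 99.6]
orientation: [-0.181, 1.563, 0.181]
contact_force: [-0.1, 0.4, -0.3]
opening: 0.581
t 16.3 tcp [542.8 226.3 100.6] rdr [ 70.9 287.8] yaw 103.25 open 0.584 F [-0.5  0.3  0.2]
dp now axes [92.6 -0.3 -2.6] rot about tool x 0.05
(np.float64(314.8366913418747), np.float64(241.70475327459863))
```

View pics/w9.png

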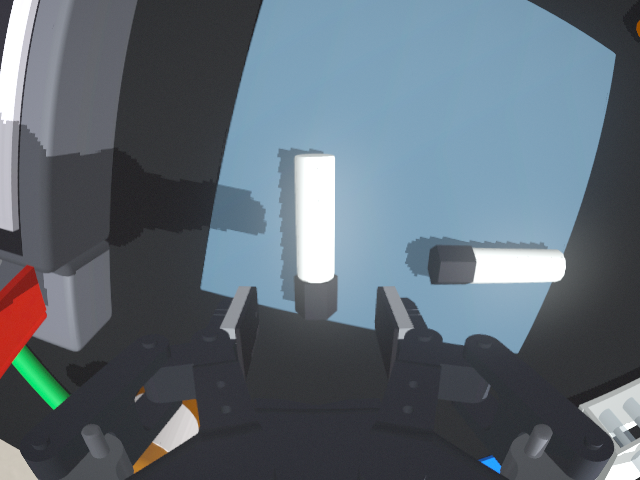

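Centred. Descend and grip.

```bash
python3 -m inch '[{"dr":[0,0,0],"dp":[31,0,-1],"grip":50},{"dr":[0,0,0],"dp":[31,0,-1],"grip":50},{"dr":[0,0,0],"dp":[30,0,0],"grip":50},{"dr":[0,0,0],"dp":[0,0,0],"grip":50},{"dr":[0,0,0],"dp":[0,0,0],"grip":15},{"dr":[0,0,0],"dp":[0,0,0],"grip":15},{"dr":[0,0,0],"dp":[0,0,0],"grip":15},{"dr":[0,0,0],"dp":[0,0,0],"grip":15},{"dr":[0,0,0],"dp":[0,0,0],"grip":15},{"dr":[0,0,0],"dp":[0,0,0],"grip":15}]' 40
python3 - <<'E'
from h import *
goto([540.5,225.5],8,103.2)
E
```

```text
time: 17.3
tool_pos: [541.7, 226.3, 9.9]
orientation: [-0.182, 1.558, 0.183]
contact_force: [0.8, 0.1, 7.9]
opening: 0.273
t 17.3 tcp [541.7 226.3   9.9] rdr [ 69.9 287.9] yaw 103.31 open 0.273 F [0.8 0.1 7.9]
dp now axes [ 1.9 -0.5 -1.4] rot about tool x 0.11
```

```bash
python3 -m inch '[{"dr":[0,0,0],"dp":[-10,0,0],"grip":15},{"dr":[0,0,0],"dp":[-30,0,0],"grip":15},{"dr":[0,0,0],"dp":[-40,0,0],"grip":15},{"dr":[0,0,0],"dp":[-40,0,0],"grip":15},{"dr":[0,0,0],"dp":[-40,0,0],"grip":15},{"dr":[0,0,0],"dp":[-30,0,0],"grip":15},{"dr":[5,0,0],"dp":[0,0,0],"grip":15},{"dr":[5.3,0,0],"dp":[0,0,0],"grip":15},{"dr":[0,0,0],"dp":[0,0,-36],"grip":15},{"dr":[0,0,0],"dp":[0,0,-36],"grip":15},{"dr":[0,0,0],"dp":[0,0,0],"grip":15}]' 40
python3 - <<'E'
from h import *
goto(r2w(-3,26),200,93)
E
```

```text
time: 18.4
tool_pos: [463.6, 221.8, 198.0]
orientation: [-0.043, 1.573, 0.042]
contact_force: [-0.1, -0.0, -1.0]
opening: 0.271
t 18.4 tcp [463.6 221.8 198. ] rdr [ -8.3 287.5] yaw 93.09 open 0.271 F [-0.1 -0.  -1. ]
dp now axes [  -1.9 -261.5    4.7] rot about tool x 0.09
```

```bash
python3 -m inch '[{"dr":[0,0,0],"dp":[0,-43.5,1],"grip":15},{"dr":[0,0,0],"dp":[0,-43.5,1],"grip":15},{"dr":[0,0,0],"dp":[0,-43.5,1],"grip":15},{"dr":[0,0,0],"dp":[0,-43.5,1],"grip":15},{"dr":[0,0,0],"dp":[0,-43.5,1],"grip":15},{"dr":[0,0,0],"dp":[0,-43.5,0],"grip":15},{"dr":[0,0,0],"dp":[0,0,0],"grip":15},{"dr":[0,0,0],"dp":[0,0,0],"grip":15}]' 40
python3 - <<'E'
from h import *
f=grab('wrist','w10')
goto(r2w(-3,26),90,93)
E
```

```text
time: 19.2
tool_pos: [487.1, -39.2, 198.0]
orientation: [-0.039, 1.569, 0.039]
contact_force: [0.1, 0.8, 0.1]
opening: 0.278
t 19.25 tcp [486.9 -38.2 197.9] rdr [ 1.5 26.6] yaw 92.97 open 0.273 F [-0.8  0.3 -0.7]
dp now axes [107.9  -0.6  -4.6] rot about tool x -0.03
```

View pics/w10.png

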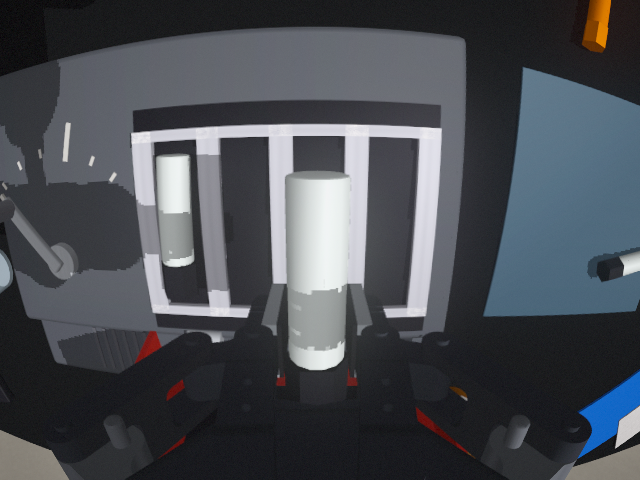

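Centred over channel 2 (ridges at 281 and 357). Lower and release.

```bash
python3 -m inch '[{"dr":[0,0,0],"dp":[35,0,-4],"grip":15},{"dr":[0,0,0],"dp":[35,0,0],"grip":15},{"dr":[0,0,0],"dp":[25,0,0],"grip":15},{"dr":[0,0,0],"dp":[8,0,0],"grip":15},{"dr":[0,0,0],"dp":[5,0,0],"grip":15},{"dr":[0,0,0],"dp":[1,0,0],"grip":15},{"dr":[0,0,0],"dp":[0,0,0],"grip":15},{"dr":[0,0,0],"dp":[0,0,0],"grip":40},{"dr":[0,0,0],"dp":[0,0,0],"grip":40},{"dr":[0,0,0],"dp":[0,0,0],"grip":40},{"dr":[0,0,0],"dp":[-40,0,0],"grip":40},{"dr":[0,0,0],"dp":[-40,0,0],"grip":40},{"dr":[0,0,0],"dp":[-40,0,0],"grip":40},{"dr":[0,0,0],"dp":[-10,0,0],"grip":50},{"dr":[0,0,0],"dp":[0,0,0],"grip":50}]' 40
python3 - <<'E'
from h import *
f=grab('wrist','w11')
goto([470,340],218,10.5)
E
```

```text
time: 20.75
tool_pos: [483.6, -38.7, 220.0]
orientation: [-0.042, 1.566, 0.04]
contact_force: [0.5, 0.1, -0.2]
opening: 0.588
t 20.8 tcp [482.6 -38.5 218.2] rdr [-2.8 26.5] yaw 93.01 open 0.586 F [-0.   0.  -1.2]
dp now axes [1.000e-01 3.787e+02 7.300e+00] rot about tool x 82.51
```

View pics/w11.png

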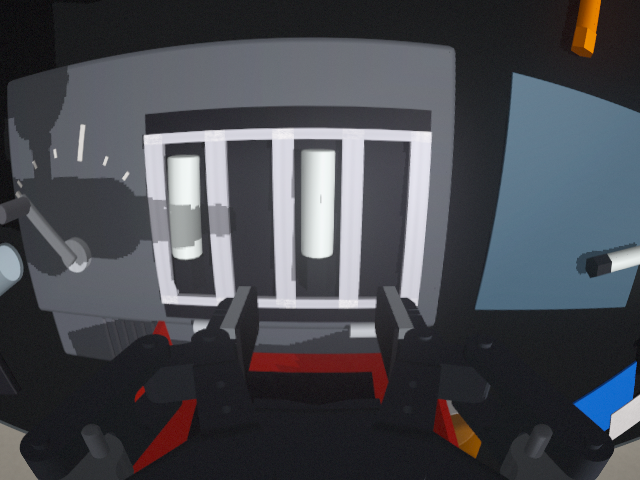

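Tube two is in channel 2, at (318,203). Now tube B.

```bash
python3 -m inch '[{"dr":[0,0,0],"dp":[0,47.3,1],"grip":50},{"dr":[0,0,0],"dp":[0,47.3,1],"grip":50},{"dr":[0,0,0],"dp":[0,47.3,1],"grip":50},{"dr":[0,0,0],"dp":[0,47.3,1],"grip":50},{"dr":[0,0,0],"dp":[0,47.3,1],"grip":50},{"dr":[0,0,0],"dp":[0,47.3,1],"grip":50},{"dr":[0,0,0],"dp":[0,47.3,1],"grip":50},{"dr":[0,0,0],"dp":[0,47.3,1],"grip":50},{"dr":[8.2,0,0],"dp":[0,0,0],"grip":50},{"dr":[8.2,0,0],"dp":[0,0,0],"grip":50},{"dr":[8.2,0,0],"dp":[0,0,0],"grip":50},{"dr":[8.2,0,0],"dp":[0,0,0],"grip":50},{"dr":[8.2,0,0],"dp":[0,0,0],"grip":50},{"dr":[8.2,0,0],"dp":[0,0,0],"grip":50},{"dr":[8.2,0,0],"dp":[0,0,0],"grip":50},{"dr":[8.2,0,0],"dp":[0,0,0],"grip":50},{"dr":[8.2,0,0],"dp":[0,0,0],"grip":50},{"dr":[8.2,0,0],"dp":[0,0,0],"grip":50},{"dr":[0,0,0],"dp":[0,0,0],"grip":50}]' 40
python3 - <<'E'
from h import *
goto([530.5,360.5],100,10.5)
f=grab('wrist','w12');print(proj(f,[530.5,360.5,15.5],True))
f=grab('top')
big=cv2.resize(f['color'][200:320,130:255],None,fx=5,fy=5,interpolation=cv2.INTER_CUBIC)
cv2.imwrite('pics/m2.png',cv2.cvtColor(big,cv2.COLOR_RGB2BGR))
E
```

```text
time: 22.7
tool_pos: [470.0, 339.3, 215.8]
orientation: [1.064, 1.295, -1.071]
contact_force: [0.2, -0.1, -0.5]
opening: 0.585
t 22.7 tcp [470.  339.3 215.8] rdr [  4.1 404.4] yaw 10.94 open 0.585 F [ 0.2 -0.1 -0.5]
dp now axes [115.5  63.9  -9.5] rot about tool x 0.44
(np.float64(385.36515819011856), np.float64(196.42448065802557))
```

View pics/w12.png

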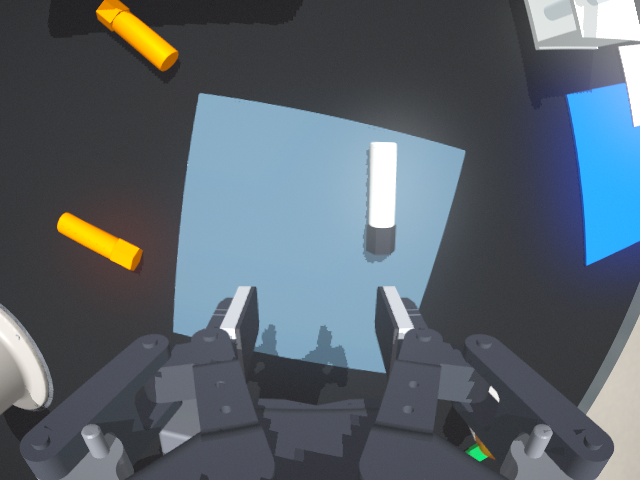

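```bash
python3 -m inch '[{"dr":[0.4,0,0],"dp":[10,31.5,-5],"grip":50},{"dr":[0,0,0],"dp":[10,31.5,-5],"grip":50},{"dr":[0,0,0],"dp":[35,0,0],"grip":50},{"dr":[0,0,0],"dp":[35,0,0],"grip":50},{"dr":[0,0,0],"dp":[25,0,0],"grip":50},{"dr":[0,0,0],"dp":[0,0,0],"grip":50},{"dr":[0,0,0],"dp":[0,0,0],"grip":50}]' 40
python3 - <<'E'
from h import *
goto([530.5,360.5],8,10.5)
f=grab('wrist','w13');print(proj(f,[530.5,360.5,15.5],True))
E
```

```text
time: 23.5
tool_pos: [530.9, 361.4, 103.2]
orientation: [1.07, 1.292, -1.071]
contact_force: [-0.4, -0.1, 0.9]
opening: 0.588
t 23.5 tcp [530.9 361.4 103.2] rdr [ 66.  423.3] yaw 10.71 open 0.588 F [-0.4 -0.1  0.9]
dp now axes [95.2 -0.5  0.8] rot about tool x 0.21
(np.float64(316.9075447238648), np.float64(243.900844571935))
```

View pics/w13.png

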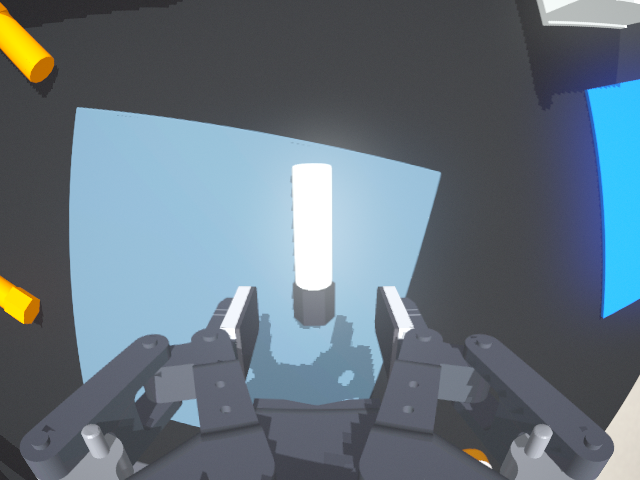

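```bash
python3 -m inch '[{"dr":[0,0,0],"dp":[32,-1.5,0],"grip":50},{"dr":[0,0,0],"dp":[32,0,0],"grip":50},{"dr":[0,0,0],"dp":[30,0,0],"grip":50},{"dr":[0,0,0],"dp":[0,0,0],"grip":50},{"dr":[0,0,0],"dp":[0,0,0],"grip":15},{"dr":[0,0,0],"dp":[0,0,0],"grip":15},{"dr":[0,0,0],"dp":[0,0,0],"grip":15},{"dr":[0,0,0],"dp":[0,0,0],"grip":15},{"dr":[0,0,0],"dp":[0,0,0],"grip":15},{"dr":[0,0,0],"dp":[0,0,0],"grip":15}]' 40
python3 - <<'E'
from h import *
goto([530.5,360.5],8,10.5)
E
```

```text
time: 24.55
tool_pos: [531.1, 362.1, 12.3]
orientation: [1.075, 1.289, -1.067]
contact_force: [-0.3, -0.2, 7.3]
opening: 0.266
t 24.55 tcp [531.1 362.1  12.3] rdr [ 66.3 424. ] yaw 10.62 open 0.266 F [-0.3 -0.2  7.3]
dp now axes [ 4.3 -0.9  1.5] rot about tool x 0.12
```

```bash
python3 -m inch '[{"dr":[0,0,0],"dp":[-10,0,0],"grip":15},{"dr":[0,0,0],"dp":[-30,0,0],"grip":15},{"dr":[0,0,0],"dp":[-40,0,0],"grip":15},{"dr":[0,0,0],"dp":[-40,0,0],"grip":15},{"dr":[0,0,0],"dp":[-40,0,0],"grip":15},{"dr":[0,0,0],"dp":[-30,0,0],"grip":15},{"dr":[-8.2,0,0],"dp":[0,0,0],"grip":15},{"dr":[-8.2,0,0],"dp":[0,0,0],"grip":15},{"dr":[-8.2,0,0],"dp":[0,0,0],"grip":15},{"dr":[-8.2,0,0],"dp":[0,0,0],"grip":15},{"dr":[-8.2,0,0],"dp":[0,0,0],"grip":15},{"dr":[-8.2,0,0],"dp":[0,0,0],"grip":15},{"dr":[-8.2,0,0],"dp":[0,0,0],"grip":15},{"dr":[-8.2,0,0],"dp":[0,0,0],"grip":15},{"dr":[-8.2,0,0],"dp":[0,0,0],"grip":15},{"dr":[-8.2,0,0],"dp":[0,0,0],"grip":15},{"dr":[-0.4,0,0],"dp":[0,0,-35],"grip":15},{"dr":[0,0,0],"dp":[0,0,-35],"grip":15},{"dr":[0,0,0],"dp":[0,0,0],"grip":15}]' 40
python3 - <<'E'
from h import *
goto(r2w(-3,78),200,93)
f=grab('wrist','w14')
E
```

```text
time: 26.45
tool_pos: [455.4, 357.5, 200.4]
orientation: [-0.043, 1.572, 0.043]
contact_force: [-0.2, -0.3, -1.1]
opening: 0.271
t 26.45 tcp [455.4 357.5 200.4] rdr [ -9.5 423.4] yaw 93.14 open 0.271 F [-0.2 -0.3 -1.1]
dp now axes [   0.6 -345.4    5.4] rot about tool x 0.14
```

View pics/w14.png

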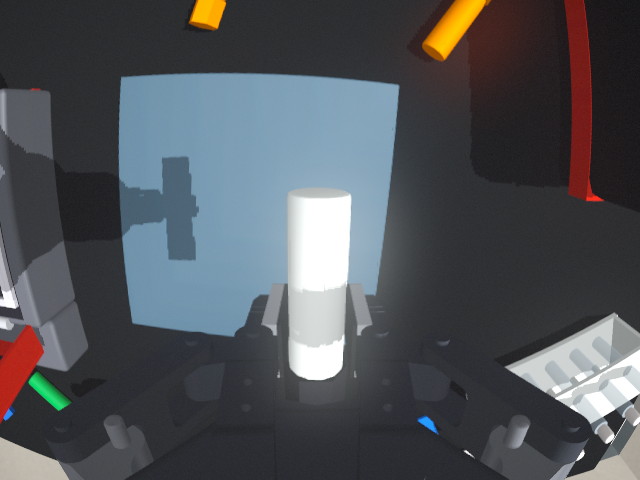

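The tube is held and the mat is empty. This one sits about 5 mm further toward its cap in the grip, so I'll place it at x about -8.

```bash
python3 -m inch '[{"dr":[0.1,0,0],"dp":[0,-43.2,0],"grip":15},{"dr":[0,0,0],"dp":[0,-43.2,0],"grip":15},{"dr":[0,0,0],"dp":[0,-43.2,0],"grip":15},{"dr":[0,0,0],"dp":[0,-43.2,0],"grip":15},{"dr":[0,0,0],"dp":[0,-43.2,0],"grip":15},{"dr":[0,0,0],"dp":[0,-43.2,0],"grip":15},{"dr":[0,0,0],"dp":[0,-43.2,0],"grip":15},{"dr":[0,0,0],"dp":[0,-43.2,0],"grip":15},{"dr":[0,0,0],"dp":[0,0,0],"grip":15},{"dr":[0,0,0],"dp":[0,0,0],"grip":15}]' 40
python3 - <<'E'
from h import *
f=grab('wrist','w15')
goto(r2w(-8,78),90,93)
E
```

```text
time: 27.5
tool_pos: [477.9, 11.4, 200.0]
orientation: [-0.038, 1.569, 0.037]
contact_force: [0.8, -0.4, -0.9]
opening: 0.274
t 27.55 tcp [477.7  12.4 199.8] rdr [-5.1 77.6] yaw 92.85 open 0.277 F [ 0.2  0.2 -0.4]
dp now axes [109.8   0.4  -3. ] rot about tool x -0.15
```

View pics/w15.png

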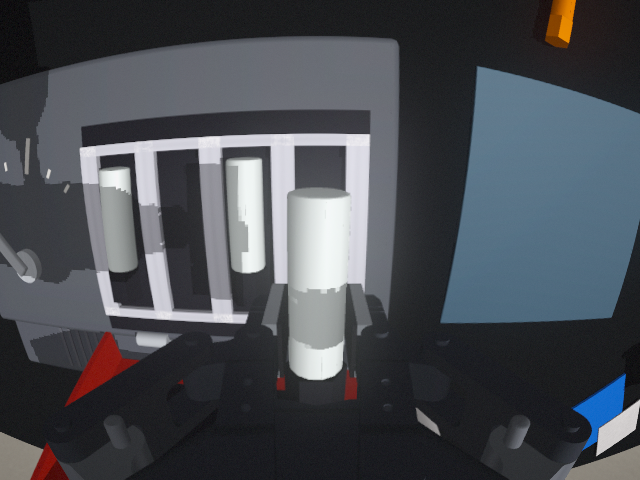

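Centred over channel 1. Lower and release with a narrow opening.

```bash
python3 -m inch '[{"dr":[0,0,0],"dp":[35,1,-3],"grip":15},{"dr":[0,0,0],"dp":[35,0,0],"grip":15},{"dr":[0,0,0],"dp":[25,0,0],"grip":15},{"dr":[0,0,0],"dp":[8,0,0],"grip":15},{"dr":[0,0,0],"dp":[6,0,0],"grip":15},{"dr":[0,0,0],"dp":[1,0,0],"grip":15},{"dr":[0,0,0],"dp":[0,0,0],"grip":15},{"dr":[0,0,0],"dp":[0,0,0],"grip":34},{"dr":[0,0,0],"dp":[0,0,0],"grip":34},{"dr":[0,0,0],"dp":[0,0,0],"grip":34},{"dr":[0,0,0],"dp":[-40,0,0],"grip":34},{"dr":[0,0,0],"dp":[-40,0,0],"grip":34},{"dr":[0,0,0],"dp":[-40,0,0],"grip":34},{"dr":[0,0,0],"dp":[-10,0,0],"grip":34},{"dr":[0,0,0],"dp":[0,0,0],"grip":34}]' 40
python3 - <<'E'
from h import *
f=grab('wrist','w16')
grab('scene','s16')
goto(r2w(-8,78),90,93)
E
```

```text
time: 29.05
tool_pos: [474.9, 13.3, 221.0]
orientation: [-0.04, 1.566, 0.039]
contact_force: [-0.7, -0.5, -1.2]
opening: 0.395
t 29.15 tcp [473.3  13.5 218.2] rdr [-9.4 78.9] yaw 92.91 open 0.395 F [-0.   0.5 -0.6]
dp now axes [128.2  -0.9   1.6] rot about tool x -0.09
```

View pics/w16.png

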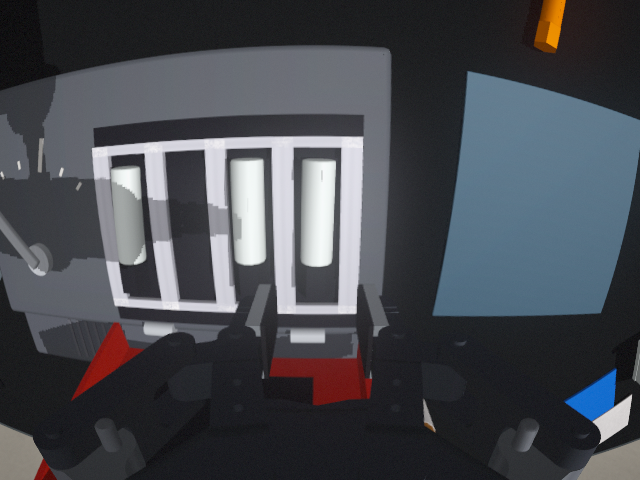

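View pics/s16.png

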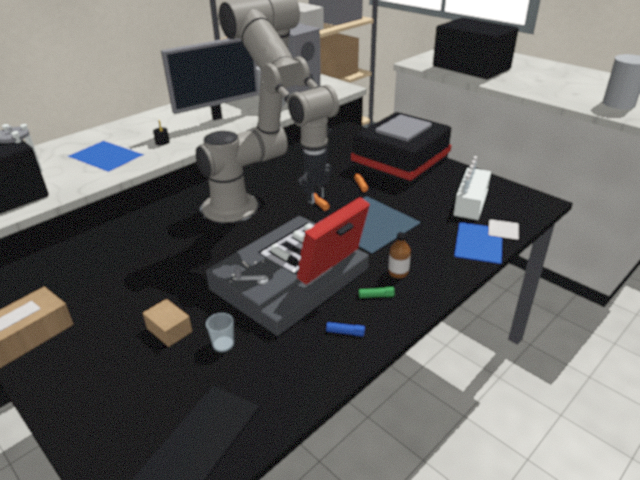

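All three are in channels 4, 2 and 1. Next I check their positions along the channels, their height and the lid angle numerically.

```bash
cat > chk.py <<'E'
from h import *
np.set_printoptions(precision=1,suppress=True)
f=grab('wrist')
hsv=cv2.cvtColor(f['color'],cv2.COLOR_RGB2HSV)
# bias from the ridges frame corner
for u,v,l in [(124,167,'4 base'),(132,263,'4 junc'),(247,160,'2 base'),(250,264,'2 junc'),(319,160,'1 base'),(317,265,'1 junc')]:
    print(l,w2r(onz(f,u,v,100,True)))
for u,v,l in [(94,149,'frame -73,-112'),(363,137,'frame -73,112'),(117,306,'73,-112'),(357,313,'73,112')]:
    print(l,w2r(onz(f,u,v,86,True)))
g=grab('top');W=cloud(g);hs=cv2.cvtColor(g['color'],cv2.COLOR_RGB2HSV)
m=((hs[...,0]<8)|(hs[...,0]>172))&(hs[...,1]>150)&(hs[...,2]>60)
P=W[m];P=P[~np.isnan(P[:,0])]; r=(P[:,:2]-RC)@RR; k=(P[:,2]>90)&(abs(r[:,1])<125)&(r[:,0]>60)
q=np.c_[r,P[:,2]][k]; print('lid pts',len(q),np.percentile(q,[2,50,98],axis=0))
g=grab('scene');W=cloud(g);hs=cv2.cvtColor(g['color'],cv2.COLOR_RGB2HSV)
m=((hs[...,0]<8)|(hs[...,0]>172))&(hs[...,1]>150)&(hs[...,2]>60)
P=W[m];P=P[~np.isnan(P[:,0])]; r=(P[:,:2]-RC)@RR; k=(P[:,2]>95)&(abs(r[:,1])<115)&(r[:,0]>60)
q=np.c_[r,P[:,2]][k]
out=q[q[:,0]>120]
for z in range(110,280,20):
    s=q[abs(q[:,2]-z)<5]; print(z,len(s),np.percentile(s[:,0],[10,50,90]) if len(s) else '')
E
python3 chk.py
```

```text
4 base [-60.2 -68. ]
4 junc [ 18.1 -71.3]
2 base [-61.   30.6]
2 junc [17.1 29.3]
1 base [-60.4  81.4]
1 junc [17.6 80. ]
frame -73,-112 [ -76.1 -105. ]
frame -73,112 [-76.5 113.7]
73,-112 [  66.7 -104.7]
73,112 [ 66.3 113.5]
lid pts 2763 [[ 122.5 -119.8   95.5]
 [ 149.9  -10.9  258.6]
 [ 174.5  116.5  267.7]]
110 96 [137.6 139.3 141.7]
130 105 [141.7 143.5 146. ]
150 99 [146.6 148.2 150.3]
170 105 [150.8 152.9 154.9]
190 105 [155.1 157.2 159.1]
210 74 [159.9 161.3 163.9]
230 86 [164.2 166.2 168.3]
250 122 [168.7 170.8 172.8]
270 112 [135.6 141.7 148.8]
```

The tubes sit about 4 mm toward the front and are well centred. The lid is at about 1.79 rad. I'll go behind it with closed fingers at reader y = -55, beside the grip bar.

```bash
python3 -m inch '[{"dr":[0,0,0],"dp":[-40,0,0],"grip":20},{"dr":[0,0,0],"dp":[-40,0,0],"grip":0},{"dr":[0,0,0],"dp":[-35,0,0],"grip":0},{"dr":[0,0,0],"dp":[0,-45,0],"grip":0},{"dr":[0,0,0],"dp":[0,-45,0],"grip":0},{"dr":[0,0,0],"dp":[0,-44,0],"grip":0},{"dr":[0,0,0],"dp":[0,0,45],"grip":0},{"dr":[0,0,0],"dp":[0,0,45],"grip":0},{"dr":[0,0,0],"dp":[0,0,45],"grip":0},{"dr":[0,0,0],"dp":[0,0,45],"grip":0},{"dr":[0,0,0],"dp":[0,0,45],"grip":0},{"dr":[0,0,0],"dp":[0,0,0],"grip":0},{"dr":[0,0,0],"dp":[0,0,0],"grip":0}]' 40
python3 - <<'E'
from h import *
goto(r2w(215,-55),237,93)
f=grab('wrist','w17');f=grab('top','t17');grab('scene','s17')
E
```

```text
time: 30.6
tool_pos: [706.2, -108.9, 329.4]
orientation: [-0.039, 1.577, 0.042]
contact_force: [0.1, -0.6, -0.5]
opening: 0.001
t 30.6 tcp [ 706.2 -108.9  329.4] rdr [216.8 -55.3] yaw 92.95 open 0.001 F [ 0.1 -0.6 -0.5]
dp now axes [92.4  0.2 -1.2] rot about tool x -0.05
```

View pics/w17.png

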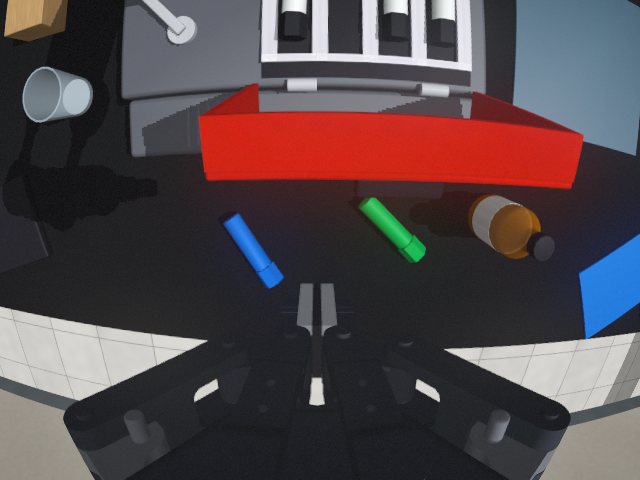

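View pics/s17.png

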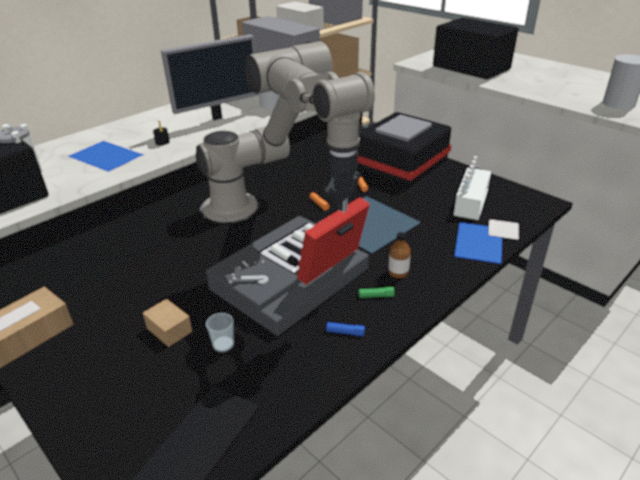

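All three caps show on the hinge side. The fingers are behind the lid, at column 317, left of the grip bar (350–440). Descend behind it.

```bash
python3 -m inch '[{"dr":[0,0,0],"dp":[35,0,0],"grip":0},{"dr":[0,0,0],"dp":[35,0,0],"grip":0},{"dr":[0,0,0],"dp":[22,0,0],"grip":0},{"dr":[0,0,0],"dp":[0,0,0],"grip":0},{"dr":[0,0,0],"dp":[0,0,0],"grip":0}]' 40
python3 - <<'E'
from h import *
goto(r2w(215,-55),237,93)
f=grab('wrist','w18')
f=grab('scene','s18');print(proj(f,st()[1]))
px=None
s=165
for a in np.arange(1.79,-0.01,-.09):
    print(round(a,2),np.round([95-s*np.cos(a)+40*np.sin(a)+11,80+s*np.sin(a)+40*np.cos(a)],1),end=' ')
E
```

```text
time: 31.25
tool_pos: [705.1, -109.2, 244.9]
orientation: [-0.04, 1.568, 0.039]
contact_force: [0.4, -0.4, 1.1]
opening: -0.003
t 31.25 tcp [ 705.1 -109.2  244.9] rdr [215.8 -55.6] yaw 92.89 open -0.003 F [ 0.4 -0.4  1.1]
dp now axes [ 7.9  0.6 -0.8] rot about tool x -0.11
(np.float64(342.7174668319967), np.float64(237.42235868952358))
1.79 [180.9 232.4] 1.7 [166.9 238.5] 1.61 [152.4 243.3] 1.52 [137.6 246.8] 1.43 [122.4 249. ] 1.34 [107.2 249.8] 1.25 [ 91.9 249.2] 1.16 [ 76.8 247.2] 1.07 [ 61.9 243.9] 0.98 [ 47.3 239.3] 0.89 [ 33.2 233.4] 0.8 [ 19.7 226.2] 0.71 [  6.9 217.9] 0.62 [ -5.  208.4] 0.53 [-16.1 197.9] 0.44 [-26.2 186.5] 0.35 [-35.3 174.2] 0.26 [-43.2 161.1] 0.17 [-49.9 147.3] 0.08 [-55.3 133.1]
```

View pics/w18.png

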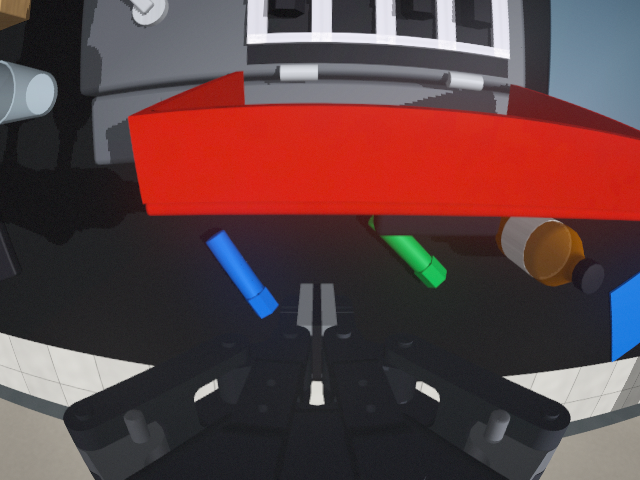

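View pics/s18.png

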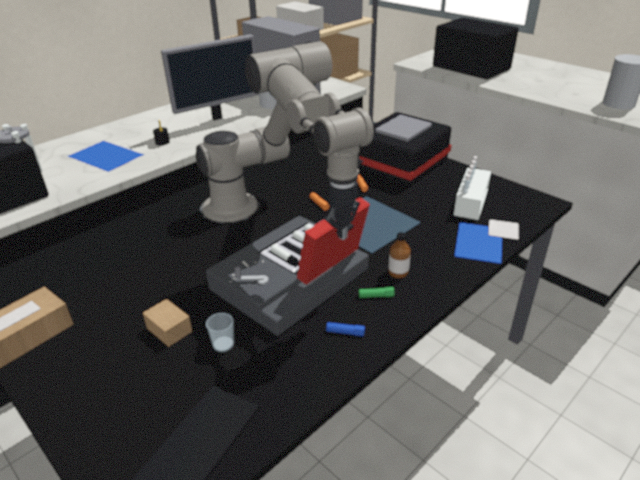

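The fingers are behind the lid's outer face. First part of the push, at about 0.9 rad/s.

```bash
python3 -m inch '[{"dr":[0,0,0],"dp":[1,0,-11],"grip":0},{"dr":[0,0,0],"dp":[2,0,-11],"grip":0},{"dr":[0,0,0],"dp":[2,0,-12],"grip":0},{"dr":[0,0,0],"dp":[-6,0,-14],"grip":0},{"dr":[0,0,0],"dp":[-5,0,-14.5],"grip":0},{"dr":[0,0,0],"dp":[-3.5,0,-15],"grip":0},{"dr":[0,0,0],"dp":[-2.2,0,-15],"grip":0},{"dr":[0,0,0],"dp":[-1,0,-15],"grip":0},{"dr":[0,0,0],"dp":[0.6,0,-15],"grip":0},{"dr":[0,0,0],"dp":[0,0,0],"grip":0},{"dr":[0,0,0],"dp":[0,0,0],"grip":0}]' 40
python3 - <<'E'
from h import *
goto(r2w(92,-55),249,93)
f=grab('wrist','w19')
f=grab('scene','s19')
E
```

```text
time: 32.45
tool_pos: [583.8, -115.4, 256.1]
orientation: [-0.041, 1.568, 0.039]
contact_force: [0.0, -0.7, 0.1]
opening: 0.001
t 32.45 tcp [ 583.8 -115.4  256.1] rdr [ 94.3 -55.6] yaw 92.9 open 0.001 F [ 0.  -0.7  0.1]
dp now axes [ 7.1  0.6 -2.3] rot about tool x -0.1
```

View pics/w19.png

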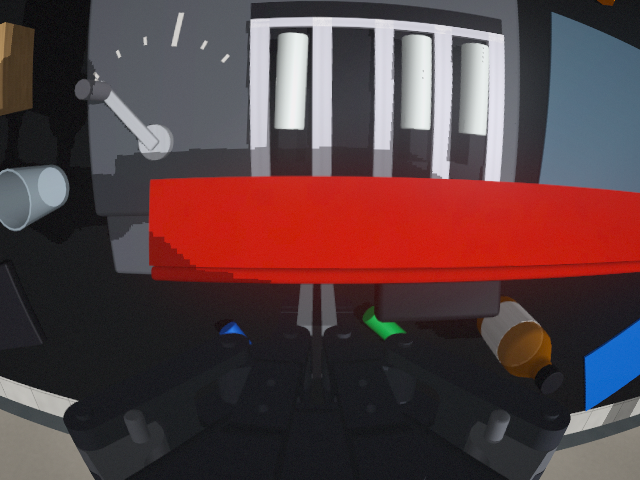

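View pics/s19.png

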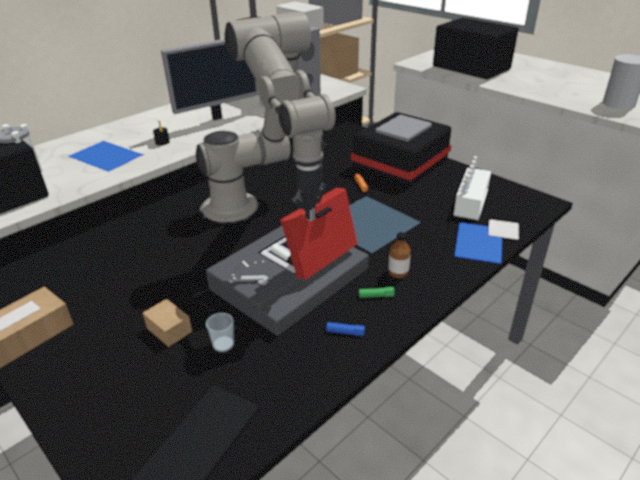

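The lid is moving and is now just past vertical at about 1.3 rad, pushed by the fingertip. Continue, with the path 6 mm lower.

```bash
python3 -m inch '[{"dr":[0,0,0],"dp":[5,0,-15],"grip":0},{"dr":[0,0,0],"dp":[6,0,-15],"grip":0},{"dr":[0,0,0],"dp":[6.6,0,-14.6],"grip":0},{"dr":[0,0,0],"dp":[6,0,-14.1],"grip":0},{"dr":[0,0,0],"dp":[7.2,0,-13.5],"grip":0},{"dr":[0,0,0],"dp":[8.3,0,-12.8],"grip":0},{"dr":[0,0,0],"dp":[9.5,0,-11.9],"grip":0},{"dr":[0,0,0],"dp":[10.5,0,-11],"grip":0},{"dr":[0,0,0],"dp":[0,0,0],"grip":0},{"dr":[0,0,0],"dp":[0,0,0],"grip":0}]' 40
python3 - <<'E'
from h import *
goto(r2w(-16,-55),198,93)
f=grab('wrist','w20')
f=grab('scene','s20')
E
```

```text
time: 33.55
tool_pos: [476.2, -120.9, 195.6]
orientation: [-0.04, 1.57, 0.04]
contact_force: [1.1, -0.7, -0.5]
opening: 0.003
t 33.55 tcp [ 476.2 -120.9  195.6] rdr [-13.5 -55.4] yaw 92.9 open 0.003 F [ 1.1 -0.7 -0.5]
dp now axes [-2.4  0.4 -2.5] rot about tool x -0.1
```

View pics/s20.png

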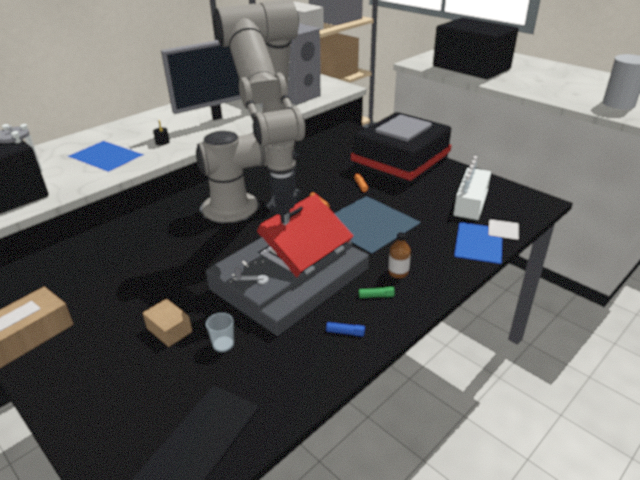

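View pics/w20.png

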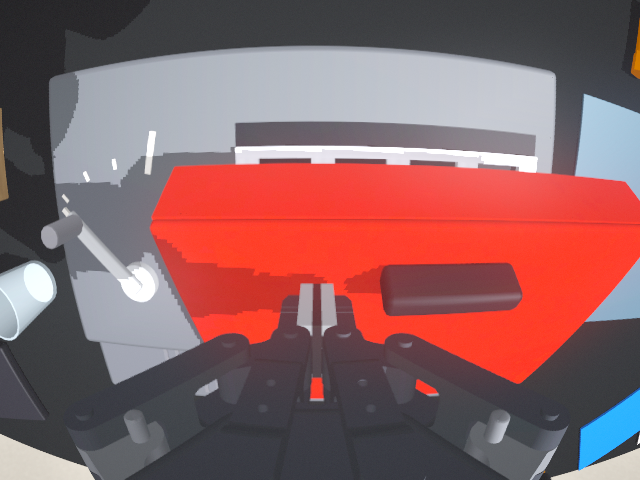

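The lid is at about 0.55 rad. Continue down and slow at the end.

```bash
python3 -m inch '[{"dr":[0,0,0],"dp":[11.4,0,-10],"grip":0},{"dr":[0,0,0],"dp":[12.3,0,-9],"grip":0},{"dr":[0,0,0],"dp":[13,0,-8],"grip":0},{"dr":[0,0,0],"dp":[12,0,-6],"grip":0},{"dr":[0,0,0],"dp":[10,0,-4],"grip":0},{"dr":[0,0,0],"dp":[7,0,-2],"grip":0},{"dr":[0,0,0],"dp":[6,0,-2],"grip":0},{"dr":[0,0,0],"dp":[4,0,-1],"grip":0},{"dr":[0,0,0],"dp":[2,0,0],"grip":0},{"dr":[0,0,0],"dp":[2,0,0],"grip":0},{"dr":[0,0,0],"dp":[0,0,0],"grip":0},{"dr":[0,0,0],"dp":[0,0,0],"grip":0}]' 40
python3 - <<'E'
from h import *
goto(r2w(-59,-55),120,93)
f=grab('wrist','w21')
E
```

```text
time: 34.85
tool_pos: [434.1, -123.1, 119.6]
orientation: [-0.042, 1.567, 0.039]
contact_force: [-13.0, 3.3, 43.4]
opening: 0.001
t 34.85 tcp [ 434.1 -123.1  119.6] rdr [-55.6 -55.5] yaw 92.95 open 0.001 F [-13.    3.3  43.4]
dp now axes [-0.4  0.5 -3.4] rot about tool x -0.05
```

View pics/w21.png

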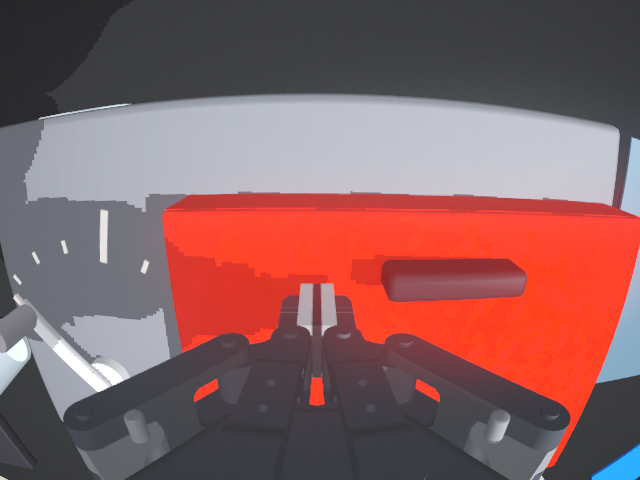

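43 N reaction with the tip at z 119.6 (face nominal 120) means the lid is firmly on its seat. I back off and verify.

```bash
python3 -m inch '[{"dr":[0,0,0],"dp":[-6,0,0],"grip":0},{"dr":[0,0,0],"dp":[-20,0,0],"grip":0},{"dr":[0,0,0],"dp":[-40,0,0],"grip":0},{"dr":[0,0,0],"dp":[-40,0,0],"grip":0},{"dr":[0,0,0],"dp":[0,0,0],"grip":40},{"dr":[0,0,0],"dp":[0,0,0],"grip":40}]' 40
python3 - <<'E'
from h import *
np.set_printoptions(precision=3,suppress=True)
k=r2w(-21.2,-247.7)
goto(k,200,93)
for n in ('top','scene'):
    g=grab(n,n+'22');W=cloud(g);hs=cv2.cvtColor(g['color'],cv2.COLOR_RGB2HSV)
    m=((hs[...,0]<8)|(hs[...,0]>172))&(hs[...,1]>150)&(hs[...,2]>60)
    P=W[m];P=P[~np.isnan(P[:,0])]; r=(P[:,:2]-RC)@RR; q=np.c_[r,P[:,2]]
    q=q[(abs(q[:,1])<105)&(q[:,0]>-80)&(q[:,0]<80)&(q[:,2]>90)]
    if len(q)>50:
        A=np.c_[q[:,0],q[:,1],np.ones(len(q))]
        for _ in range(4):
            c=np.linalg.lstsq(A,q[:,2],rcond=None)[0]; e=abs(q[:,2]-A@c); kk=e<np.percentile(e,85); A,q=A[kk],q[kk]
        print(n,len(q),'plane dz/dx,dz/dy,z0',c,'lid angle',-np.arctan(c[0]))
E
```

```text
time: 35.5
tool_pos: [434.0, -122.9, 222.1]
orientation: [-0.041, 1.568, 0.039]
contact_force: [0.1, 0.2, -1.0]
opening: 0.331
t 35.5 tcp [ 434.  -122.9  222.1] rdr [-55.7 -55.2] yaw 92.93 open 0.331 F [ 0.1  0.2 -1. ]
dp now axes [  22.4 -192.4   34.6] rot about tool x -0.07
top 1503 plane dz/dx,dz/dy,z0 [ -0.006  -0.01  120.539] lid angle 0.0059274795718638525
scene 970 plane dz/dx,dz/dy,z0 [ -0.002  -0.001 121.171] lid angle 0.0022351070374183294
```

View pics/scene22.png

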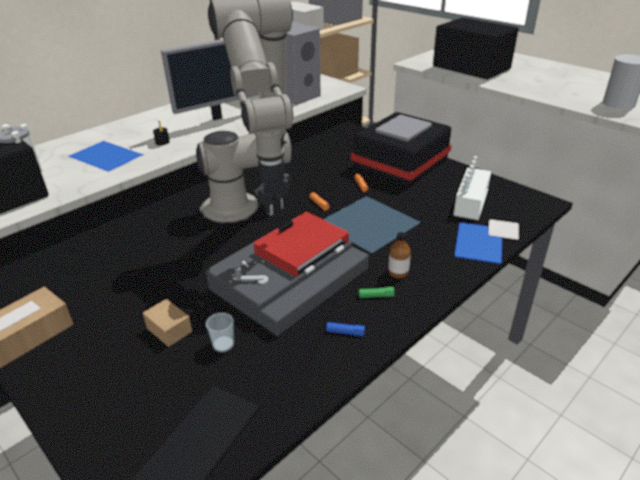

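The lid is shut: plane fits give 0.006 and 0.002 rad from the two views. Now the lever.

```bash
python3 -m inch '[{"dr":[0,0,0],"dp":[4,-38.5,7],"grip":45},{"dr":[0,0,0],"dp":[4,-38.5,7],"grip":45},{"dr":[0,0,0],"dp":[4,-38.5,7],"grip":45},{"dr":[0,0,0],"dp":[4,-38.5,7],"grip":45},{"dr":[0,0,0],"dp":[4,-38.5,6.5],"grip":45},{"dr":[0,0,0],"dp":[0,0,0],"grip":45},{"dr":[0,0,0],"dp":[0,0,0],"grip":45}]' 30
python3 - <<'E'
from h import *
k=r2w(-21.7,-247.5)
goto(k,104,93)
f=grab('wrist','w23');print(proj(f,np.r_[k,130],True))
E
```

```text
time: 36.3
tool_pos: [477.0, -313.3, 199.4]
orientation: [-0.037, 1.573, 0.041]
contact_force: [-0.4, 0.5, -0.1]
opening: 0.526
t 36.3 tcp [ 477.  -313.3  199.4] rdr [ -22.6 -247.6] yaw 92.83 open 0.526 F [-0.4  0.5 -0.1]
dp now axes [95.4 -0.2  1.2] rot about tool x -0.17
(np.float64(314.99959043187505), np.float64(254.0211724012475))
```

View pics/w23.png

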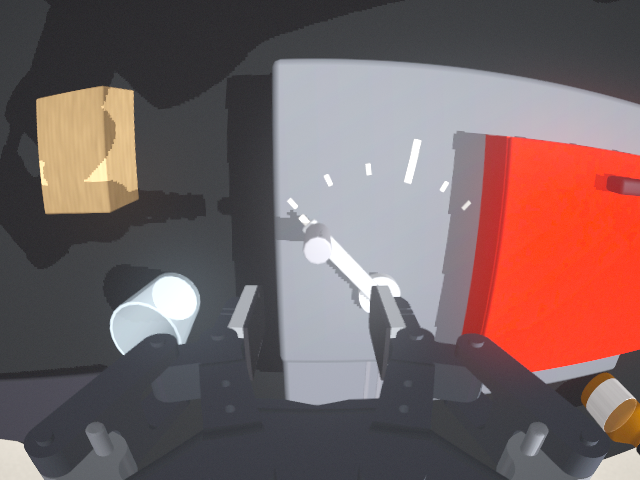

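```bash
python3 -m inch '[{"dr":[0,0,0],"dp":[30,0,0],"grip":45},{"dr":[0,0,0],"dp":[35,0,0],"grip":45},{"dr":[0,0,0],"dp":[30,0,0],"grip":45},{"dr":[0,0,0],"dp":[0,0,0],"grip":45},{"dr":[0,0,0],"dp":[0,0,0],"grip":5},{"dr":[0,0,0],"dp":[0,0,0],"grip":5},{"dr":[0,0,0],"dp":[0,0,0],"grip":5},{"dr":[0,0,0],"dp":[0,0,0],"grip":5},{"dr":[0,0,0],"dp":[0,0,0],"grip":5},{"dr":[0,0,0],"dp":[0,0,0],"grip":5},{"dr":[0,0,0],"dp":[0,8.7,-7],"grip":5},{"dr":[0,0,0],"dp":[0,9.8,-5.4],"grip":5},{"dr":[0,0,0],"dp":[0,10.5,-4],"grip":5},{"dr":[0,0,0],"dp":[0,11,-2],"grip":5},{"dr":[0,0,0],"dp":[0,11.2,0],"grip":5},{"dr":[0,0,0],"dp":[0,10.4,1],"grip":5},{"dr":[0,0,0],"dp":[0,0,0],"grip":5},{"dr":[0,0,0],"dp":[0,0,0],"grip":5},{"dr":[0,0,0],"dp":[0,0,0],"grip":5}]' 30
python3 - <<'E'
from h import *
goto(r2w(-38.6,-186.1),104,93)
E
```

```text
time: 38.25
tool_pos: [456.8, -253.0, 108.3]
orientation: [-0.041, 1.57, 0.039]
contact_force: [-4.1, 0.4, 8.5]
opening: 0.194
t 38.25 tcp [ 456.8 -253.   108.3] rdr [ -39.7 -186.4] yaw 92.92 open 0.194 F [-4.1  0.4  8.5]
dp now axes [4.3 0.3 1.1] rot about tool x -0.08
```

```bash
python3 -m inch '[{"dr":[0,0,0],"dp":[0,0,0],"grip":40},{"dr":[0,0,0],"dp":[0,0,0],"grip":40},{"dr":[0,0,0],"dp":[0,0,0],"grip":40},{"dr":[0,0,0],"dp":[-30,0,0],"grip":40},{"dr":[0,0,0],"dp":[-40,0,0],"grip":40},{"dr":[0,0,0],"dp":[-40,0,0],"grip":40},{"dr":[0,0,0],"dp":[-40,0,0],"grip":40},{"dr":[0,0,0],"dp":[0,0,0],"grip":40}]' 30
python3 - <<'E'
from h import *
f=grab('wrist','w24');print(proj(f,np.r_[r2w(-38.6,-186.1),130],True),proj(f,np.r_[r2w(30,-200),94],True))
f=grab('top','t24')
big=cv2.resize(f['color'][195:320,260:455],None,fx=4,fy=4,interpolation=cv2.INTER_CUBIC)
cv2.imwrite('pics/r3.png',cv2.cvtColor(big,cv2.COLOR_RGB2BGR))
E
```

```text
time: 39.05
tool_pos: [459.4, -254.2, 262.4]
orientation: [-0.046, 1.562, 0.034]
contact_force: [0.3, -0.8, -0.3]
opening: 0.47
(np.float64(318.9806323411825), np.float64(221.73819947858004)) (np.float64(303.68600038808756), np.float64(284.11029621200123))
```

View pics/w24.png

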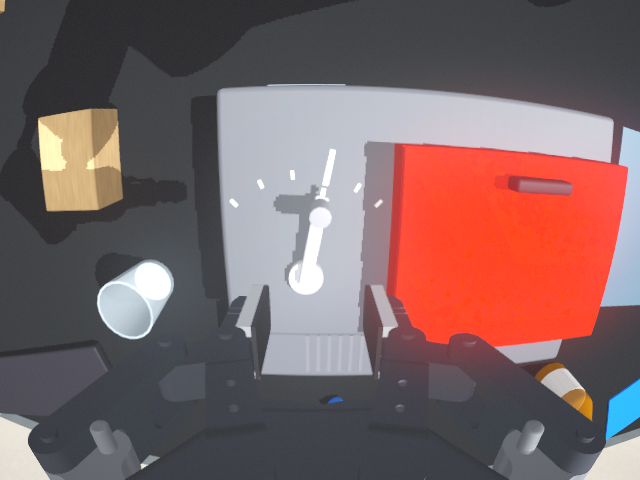

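View pics/t24.png

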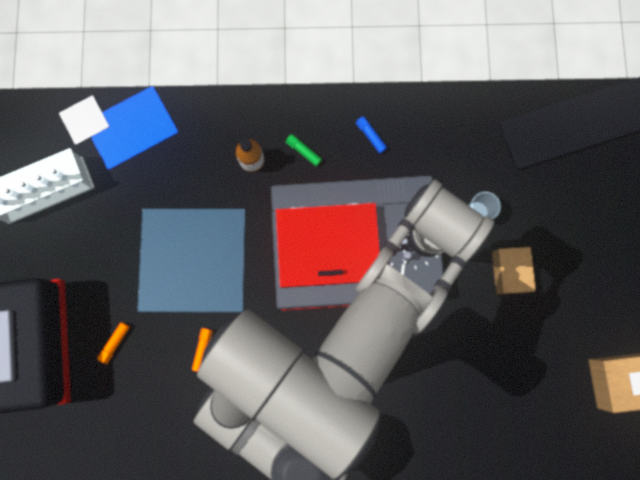

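The lever points straight along the long mark. Pivot (305,277) to knob (320,215) is an offset of (15,-62), against (15,-62) predicted for 0.95 rad. The bystanders haven't moved, so I hand in.

```bash
python3 -m inch '[{"dr":[0,0,0],"dp":[0,0,0],"grip":40},{"dr":[0,0,0],"dp":[0,0,0],"grip":40}]' 30
python3 -c "
from plant import sign_off
print(sign_off())"
```

```text
time: 39.35
tool_pos: [456.7, -252.3, 255.1]
orientation: [-0.039, 1.573, 0.041]
contact_force: [0.4, -0.3, -0.2]
opening: 0.465
the job is handed in; nothing more can be done
None
```

The reader is ready and the job is handed in, at about 39 s of the 210 s allowed. I swung the lever to its far stop, laid the three tubes from the mat in channels 4, 2 and 1 with caps to the hinge, and shut the lid. Then I set the lever to the long white mark.

**Last checks:**
- **Tubes:** before the lid closed, all three lay about 4 mm forward of channel centre, well inside the 22 mm limit. They are hidden now, so I could not look again after shutting.
- **Lid:** it reads 0.002 and 0.006 rad from the two fixed cameras, which is shut.
- **Lever:** it reads about 0.946 rad from the gripper's position, and the wrist picture shows it in line with the mark.
- **Other things:** the bottle, beaker, wipes and look-alikes appear unmoved by eye, and the arm is clear of everything.

**Disagreements:**
- **Lid force:** at the end of shutting, the closed fingertips pressed the lid at about 43 N for a moment. That is above the 40 N limit for the arm or gripper body, but only the fingertips touched. I backed off at once.
- **Camera offset:** the wrist camera read about 3–5 mm off from the top view, a consistent offset I allowed for. The tube heights I triangulated came out at 11 and 21 mm instead of the stated 15.5 mm, so I used the stated height.

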